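Stock the bar caddy, leave the look-alikes

ROBOT

A 6-joint arm with a two-finger parallel gripper is mounted at the origin on a cart in front of the work surface, level with it; the furniture and walls round the work are solid. World frame = base frame: x ahead of the robot, y to its left, z up, the work surface at z = 0. Lengths are in m, angles in rad, forces in N, time in s.
With the tool pointing down it reaches from about 0.35 to 0.775 m from the base axis. Payload 5.5 kg.
Tool frame: the origin (TCP) lies between the finger pads; the fingertips stand env.nose_length ahead of it and the grasp point (between the pads) lies 8 mm behind it (env.nose_length is the distance from the TCP to the fingertips, in m); z points along the fingers, y is the direction in which the jaws open and shut (so a half turn about z gives the same grasp; the last joint's range is limited). The gripper opens to 85 mm and grips with 20 to 120 N. Pads are 22 mm wide; open, the fingers measure 114 mm over their backs; the gripper's body (76 mm by 85 mm) begins 54 mm behind the grasp point. The pads swing forward as they close: fully open they stand 13 mm farther back than shut.
Start: joints at [-1.349, 0.313, 0.046, 1.304, 0, 1.431], TCP at [0.204, -0.538, 0.22] pointing down, gripper open.
Joint ranges: [-2.76, 2.76], [-0.86, 1.69], [-1.03, 1.26], [-2.2, 2.34], [-1.47, 1.5], [-3.14, 3.14]. Speed limits (rad/s): [2.57, 2.57, 3.14, 3.14, 3.14, 3.14].

INTERFACE

Orientations are given as a unit quaternion [w, x, y, z].
In Python, from workcell import env gives the robot as it stands. The module is installed in compiled form; this text tells all that it offers.
- The arm moves only by the shell command python3 -m creep 'ROWS' [FORCE]. ROWS is a JSON object of lists of equal length, an entry for each row: "hand": the finger opening in mm, from 0 to 85.4; "delta_pos": the shift along the tool's x, y, z scaled (see below), a list of three; "turn": the turn about the tool's z scaled (see below). In form: {"hand": [hand, ...], "delta_pos": [[dx, dy, dz], ...], "turn": [turn, ...]}. A call has exactly 5 rows; each row shifts and turns the commanded pose from where the row before left it, along the tool's axes as they then stand; what a row does not reach is not made up. The controller multiplies each number of a shift by 0.8 m and each number of a turn by 5 degrees. A row lasts 1/12 s, in which the tool goes at most 41.7 mm and 7.16 degrees, less where a joint would pass 70% of its speed; a pose out of reach is approached as far as the arm can. A call with a number of a shift or a turn outside -1 to 1 is refused whole. A call with a gripper value outside its range is refused whole. The fingers move at their own pace and stop on an object; FORCE is the grip in N (left out, the last holds). Time passes only in rows, so rows that do not move let the fingers close, or fill a call up. It gives the time, the measured TCP pose, the force and the opening at its end, in the units of the state.
- env.get_state(): the state, without advancing time (a new reading comes with each control period).
- env.read_camera(name): name is "scene" or "side" or "wrist"; returns a dict with "pixels" (400x640x3 uint8, red, green, blue), "depth" (400x640 float32, m along the optical axis (not along the pixel's ray), 0 where there is no reading), "fx", "fy", "cx", "cy" (pixels), "origin" and "orientation" of the camera in the world. Camera axes: x right, y down, z forward; pixel columns grow to the right and rows downward; lengths in m; the calibration is good to about 2 mm. A picture is of the moment at which its call begins.
- env.hand_in(): hands the job in, once; it reports no verdict.
Trained networks look in the newest picture that a camera, given by its name, has taken for a name from the list of things; names that differ only in an ending like _2 or _b are one class to them, and where a whole thing is asked for, a point or a joint stands for the part that bears it (a point fixed in the world has none). Each returns a list of dicts, best first, with "score" (0 to 1); they miss things now and then, are a little off and sometimes report something else, mostly with a low value. They report only what shows in the picture. A call takes as long as a camera call. They do not tell look-alikes from the thing itself.
- env.find_in(camera, target): "location" ([row, column] in pixels, amid what is visible of it).
- env.pinpoint(camera, target): "location" ([row, column] in pixels: a listed point, or the origin of a listed thing).
The state is a dict: "clock": time; "joint_pos": joint angles; "qvel": joint speeds; "tau": joint torques, N m; "tcp_pos": TCP position; "orientation": TCP orientation; "wrist_force": force on the tool from outside, world axes, zero at the start; "ft_torque": the same for the moment, N m; "finger_gap": finger opening in m.
Only numpy, scipy, OpenCV 4.12 (cv2) and the standard library are available. Lean on these libraries where they do the work, as an engineer would, in place of code of your own. Each camera call takes 0.05 s, during which the arm holds its last target.

TASK

Stock the wooden bar caddy: stand the corkscrew in the oblong opening, the larger dropper bottle in the larger round opening, the waisted double jigger in the square opening and the wine stopper in the smaller round opening, each upright, the way up it stands now, and fully down on the floor of its opening. Leave the smaller dropper bottle and the straight-sided measuring cup standing where they are.

Things in the scene. Friction and masses are not known exactly. Their poses are not given: they have to be found in the camera images.
- corkscrew_mid (a point): steel wing corkscrew 166 mm tall, any heading, on a round bell 40 wide, 26 high. Fixed lowered wings, 18 to 86 mm up, make it 64 wide along y. Pinch the yoke, 96 to 116 mm up: 14 thick along x, 36 along y. Above it a thin rod and a crossbar at 148 to 164 mm, 6 thick along x, 46 along y. A half turn looks the same. 0.24 kg. Loose, upright. Origin 83 mm up its axis, z up.
- large_bottle_mid (a point): the larger of two dropper bottles (clear glass, amber liquid, paper label, black dropper top): 142 mm tall; round body 47 mm across up to 76 mm above its foot, dropper top 25 mm across up to 120 mm, then thinner. 0.19 kg. Loose, upright. Origin half-way up its axis, z up.
- jigger_mid (a point): steel double jigger, two cones joined at a waist 37 mm above the foot; 88 mm tall, 44 mm across the upper rim, 36 mm across the foot. Pinch it from above just below the upper rim. 0.07 kg. Loose, upright. Origin half-way up its axis, z up.
- stopper_mid (a point): steel wine stopper standing on its ball (37 mm across) with a ridged plug upward; 73 mm tall; the plug is 21 mm across from 30 to 72 mm above the foot: grip it there. 0.075 kg. Loose, upright. Origin half-way up its axis, z up.
- small_bottle_mid (a point): the smaller dropper bottle (green liquid): 132 mm tall, body 42 mm across up to 68 mm, black dropper top. A look-alike that stays where it is. Loose, upright. Origin half-way up its axis, z up.
- cup_mid (a point): plain steel measuring cup, straight sides, no waist, open at the top; 78 mm tall, 37 mm across the foot, 43 mm across the rim. A look-alike of the jigger that stays where it is. Loose, upright. Origin half-way up its axis, z up. (Mind the wall shelf behind the work: its front edge is at x = 0.62, its underside 0.44 m above the worktop.)
- block_oblong: fixed light-wood block 86x86x30 mm; four fill a dark fixed tray (190 mm square, rim 22 mm) two by two, 88 mm apart, parallel to it, swapped between starts. Oblong opening 58 (x) by 78 mm (y), 26 mm deep: the corkscrew's, wings along y. Origin: centre of the underside, 8 mm above the worktop; floor of the opening 4 mm, top 30 mm above it. x, y along the sides, z up.
- block_large_round: fixed light-wood block 86x86x30 mm; four fill a dark fixed tray (190 mm square, rim 22 mm) two by two, 88 mm apart, parallel to it, swapped between starts. Larger round opening, 68 mm, 26 mm deep: the larger bottle's. Origin: centre of the underside, 8 mm above the worktop; floor of the opening 4 mm, top 30 mm above it. x, y along the sides, z up.
- block_square: fixed light-wood block 86x86x30 mm; four fill a dark fixed tray (190 mm square, rim 22 mm) two by two, 88 mm apart, parallel to it, swapped between starts. Square opening, 56 mm, 26 mm deep: the jigger's. Origin: centre of the underside, 8 mm above the worktop; floor of the opening 4 mm, top 30 mm above it. x, y along the sides, z up.
- block_small_round: fixed light-wood block 86x86x30 mm; four fill a dark fixed tray (190 mm square, rim 22 mm) two by two, 88 mm apart, parallel to it, swapped between starts. Smaller round opening, 50 mm, 26 mm deep: the wine stopper's. Origin: centre of the underside, 8 mm above the worktop; floor of the opening 4 mm, top 30 mm above it. x, y along the sides, z up.
Not all that is in view belongs to the job. What is shaped like the part that bears jigger_mid but pink or purple is not meant.

How it is judged:
At the end, for the whole second after the job is handed in: Each of the four things stands upright (within 0.15 rad) and at rest on the floor of its own opening (centre within 14 to 17 mm of the block's centre, which is the opening's play, height within 6 mm); the smaller bottle and the straight cup stand upright, at rest, within 30 mm of where they started (horizontal distance between corkscrew_mid and block_oblong below 0.016 m and z of corkscrew_mid in the frame of block_oblong between 0.081 and 0.093 m and angle between each of corkscrew_mid, large_bottle_mid, jigger_mid, stopper_mid, small_bottle_mid, cup_mid's own z axis and vertical below 0.15 rad and linear speed of each of corkscrew, large_bottle, jigger, stopper, small_bottle, cup below 0.02 m/s and horizontal distance between large_bottle_mid and block_large_round below 0.014 m and z of large_bottle_mid in the frame of block_large_round between 0.069 and 0.081 m and horizontal distance between jigger_mid and block_square below 0.017 m and z of jigger_mid in the frame of block_square between 0.042 and 0.054 m and horizontal distance between stopper_mid and block_small_round below 0.0145 m and z of stopper_mid in the frame of block_small_round between 0.0345 and 0.0465 m and distance of each of small_bottle_mid, cup_mid from where it was at the start of the episode below 0.03 m); the robot touches nothing.
It also fails if it takes over 106 s, if anything falls off the work surface, if the arm or the gripper's body presses on something with over 40 N, if the wrist force passes 120 N, or if a joint passes its speed limit or range.

## Working session

There is one attempt and no reset: what is moved stays moved. The work goes in short steps, Python scripts to look and compute and a shell command to move; the robot and the scene stay as the last step left them, time stands still between calls to the robot, and variables do not carry over. Pictures are saved under pics/ and viewed, and the job is handed in when it is done.

```bash
mkdir -p pics; cat > h.py <<'E'
from workcell import env
import numpy as np, cv2
from scipy.spatial.transform import Rotation as R
def Rq(q): return R.from_quat([q[1],q[2],q[3],q[0]])
def save(c,name): cv2.imwrite('pics/'+name,c['pixels'][:,:,::-1])
def px2w(c,r,col,d):
    p=np.array([(col-c['cx'])/c['fx']*d,(r-c['cy'])/c['fy']*d,d]); return Rq(c['orientation']).apply(p)+c['origin']
def cloud(c):
    d=c['depth']; v,u=np.mgrid[:d.shape[0],:d.shape[1]]
    P=np.stack([(u-c['cx'])/c['fx']*d,(v-c['cy'])/c['fy']*d,d],-1)
    W=(Rq(c['orientation']).apply(P.reshape(-1,3))+c['origin']).reshape(P.shape); W[d<=0]=np.nan; return W
def w2px(c,p):
    q=Rq(c['orientation']).inv().apply(np.array(p)-c['origin']); return q[1]/q[2]*c['fy']+c['cy'], q[0]/q[2]*c['fx']+c['cx']
E
python3 - <<'E'
from h import *
s=env.get_state(); print({k:np.round(v,3) for k,v in s.items()},env.nose_length)
for n in ['scene','side','wrist']:
    c=env.read_camera(n); save(c,n+'0.png'); np.save(n+'0.npy',cloud(c)); print(n,c['origin'],c['orientation'],c['fx'])
    for t in ['corkscrew_mid','large_bottle_mid','jigger_mid','stopper_mid','small_bottle_mid','cup_mid','block_oblong','block_large_round','block_square','block_small_round']:
        print(t,[(np.round(x['location']).astype(int).tolist(),round(x['score'],2)) for x in env.pinpoint(n,t)][:3])
E
```

```text
{'clock': np.float64(0.0), 'joint_pos': array([-1.349,  0.314,  0.045,  1.304,  0.   ,  1.431]), 'qvel': array([ 0.001,  0.001, -0.   , -0.001,  0.001, -0.001]), 'tau': array([-0.0000e+00, -4.8063e+01,  2.9853e+01,  1.9000e-02, -0.0000e+00,
       -0.0000e+00]), 'tcp_pos': array([ 0.203, -0.537,  0.219]), 'orientation': array([-0.001,  0.984,  0.18 , -0.   ]), 'wrist_force': array([0.426, 0.222, 0.157]), 'ft_torque': array([-0.017,  0.013, -0.008]), 'finger_gap': np.float64(0.086)} 0.011
scene [-0.12790711  0.49384294  0.82793091] [ 0.16935859 -0.39830496  0.83357691 -0.34324971] 392.88330827696586
corkscrew_mid [([226, 231], 0.8)]
large_bottle_mid [([262, 188], 0.84)]
jigger_mid [([177, 378], 0.37)]
stopper_mid [([288, 257], 0.83)]
small_bottle_mid [([150, 372], 0.88), ([288, 253], 0.42), ([198, 297], 0.39)]
cup_mid []
block_oblong [([211, 279], 0.62)]
block_large_round [([193, 302], 0.9)]
block_square []
block_small_round [([231, 299], 0.79)]
side [-0.35850929 -0.41200233  0.76829505] [-0.38299181  0.76172111 -0.46413118  0.2401676 ] 409.0914714598405
corkscrew_mid [([200, 320], 0.68)]
large_bottle_mid [([158, 207], 0.61), ([198, 318], 0.53)]
jigger_mid [([275, 442], 0.84), ([255, 398], 0.74), ([230, 370], 0.65)]
stopper_mid []
small_bottle_mid [([213, 408], 0.92)]
cup_mid [([247, 438], 0.69)]
block_oblong [([193, 294], 0.85)]
block_large_round [([199, 320], 0.8)]
block_square [([217, 308], 0.62)]
block_small_round [([208, 282], 0.67), ([190, 295], 0.24)]
wrist [ 0.26497342 -0.51375394  0.37490849] [ 0.10710461  0.81580514 -0.56345159 -0.07424874] 277.1916715127185
corkscrew_mid []
large_bottle_mid []
jigger_mid []
stopper_mid []
small_bottle_mid []
cup_mid []
block_oblong []
block_large_round []
block_square []
block_small_round []
```

View pics/scene0.png

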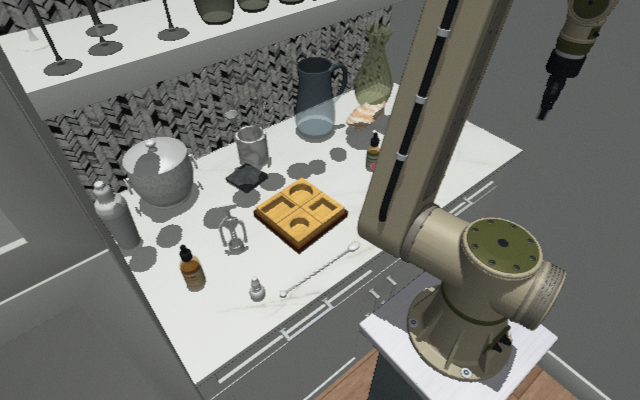

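View pics/side0.png

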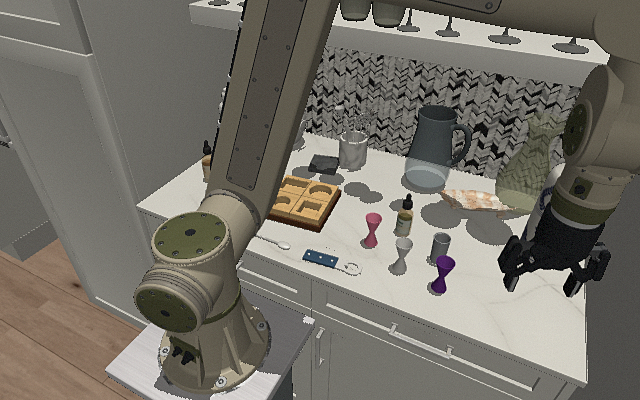

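```bash
python3 - <<'E'
import cv2
a=cv2.imread('pics/scene0.png')[90:310,150:430]; b=cv2.imread('pics/side0.png')[110:300,170:470]
cv2.imwrite('pics/sc_crop.png',cv2.resize(a,(760,597),interpolation=cv2.INTER_CUBIC));cv2.imwrite('pics/sd_crop.png',cv2.resize(b,(798,505),interpolation=cv2.INTER_CUBIC))
E
```

```text
(no output)
```

View pics/sc_crop.png

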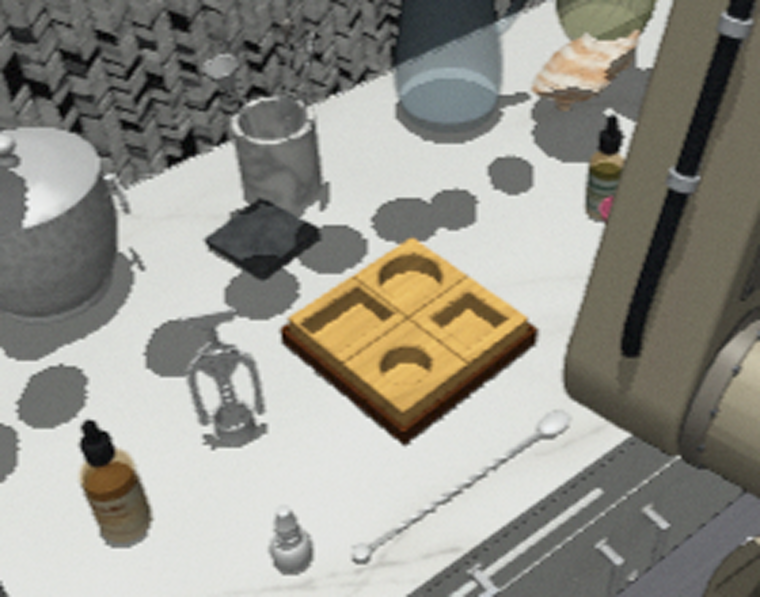

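View pics/sd_crop.png

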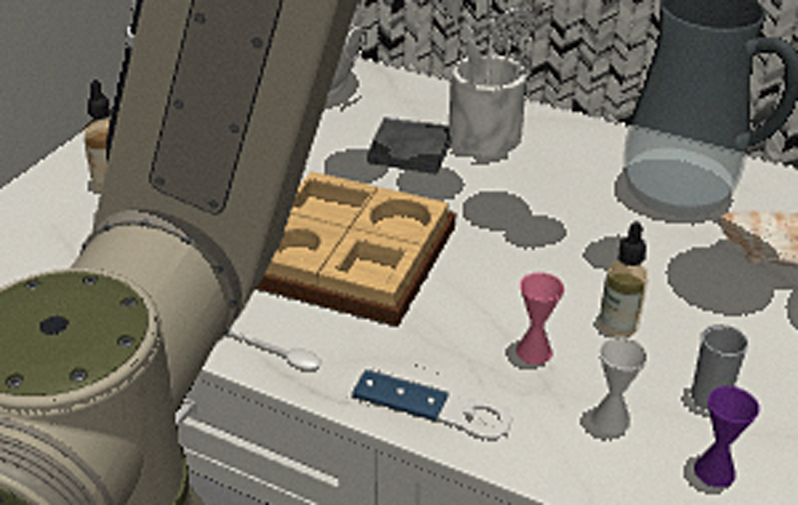

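Candidates, from the side and scene pictures:
- **Jigger:** steel at side (256,402). The pink one at (230,372), the purple one at (275,442) and the straight cup at (248,440) could be mistaken for it.
- **Bottles:** the amber large one is at scene (268,190). The green small one is at side (215,404).
- **Other two:** the corkscrew is at scene (232,232) and the stopper at scene (288,257).

The crops confirm these choices. Next I'll measure positions from depth.

```bash
python3 - <<'E'
from h import *
S=np.load('scene0.npy');D=np.load('side0.npy')
def pts(W,r0,r1,c0,c1,zl,zh):
    P=W[r0:r1,c0:c1].reshape(-1,3); P=P[~np.isnan(P[:,0])]; return P[(P[:,2]>zl)&(P[:,2]<zh)]
for n,W in (('scene',S),('side',D)):
    P=pts(W,150,260,240,360,.034,.042); print(n,len(P),P[:,2].mean(),cv2.minAreaRect((P[:,:2]*1000).astype(np.float32)),P.min(0),P.max(0))
def show(name,W,box,zs):
    for a,b in zs:
        P=pts(W,*box,a,b)
        if len(P)>2: print(name,a,b,len(P),'min',P.min(0).round(3)[:2],'max',P.max(0).round(3)[:2],'mean',P.mean(0).round(4), cv2.minEnclosingCircle((P[:,:2]*1000).astype(np.float32)))
show('cork',S,(200,260,212,252),[(.01,.028),(.03,.09),(.094,.118),(.12,.145),(.146,.17)])
show('bottle',S,(240,295,172,210),[(.01,.07),(.08,.118),(.12,.145)])
show('stop',S,(270,305,245,270),[(.003,.03),(.032,.076),(.066,.076)])
show('jig',D,(235,278,386,414),[(.003,.03),(.06,.085),(.08,.095)])
show('cup',D,(230,268,430,453),[(.003,.07),(.07,.085)])
show('sb',D,(190,240,392,416),[(.01,.065),(.07,.11),(.11,.14)])
show('pink',D,(208,252,360,384),[(.003,.03),(.08,.095)])
show('purple',D,(255,296,430,458),[(.003,.03),(.08,.095)])
show('spoon',D,(228,252,255,294),[(.002,.03)])
show('blue',D,(245,280,300,365),[(.003,.03)])
show('coaster',S,(160,195,222,270),[(.002,.05)])
show('mug',S,(122,170,235,270),[(.05,.2)])
show('pitcher',S,(55,140,292,350),[(.05,.4)])
show('pot',S,(135,210,120,200),[(.05,.4)])
show('steelbottle',S,(180,250,95,140),[(.05,.4)])
E
```

```text
scene 1745 0.03700821016442254 ((592.1134033203125, 115.07454681396484), (394.61529541015625, 267.76324462890625), 4.535332202911377) [ 0.39259358 -0.03306375  0.03401544] [0.79343472 0.2413431  0.04197571]
side 1165 0.03922354757061736 ((580.640869140625, 72.58190155029297), (363.05865478515625, 180.33811950683594), 3.766116142272949) [ 0.39694317 -0.02876068  0.0340689 ] [0.76770077 0.16155822 0.04199839]
cork 0.01 0.028 155 min [0.483 0.237] max [0.521 0.29 ] mean [0.4981 0.2641 0.0214] ((500.92449951171875, 263.6119689941406), 29.986291885375977)
cork 0.03 0.09 184 min [0.486 0.234] max [0.516 0.292] mean [0.5008 0.2636 0.0603] ((501.27294921875, 262.85943603515625), 31.525331497192383)
cork 0.094 0.118 141 min [0.487 0.235] max [0.517 0.288] mean [0.5007 0.263  0.105 ] ((501.21759033203125, 261.75848388671875), 28.309480667114258)
cork 0.12 0.145 41 min [0.495 0.255] max [0.51 0.27] mean [0.5013 0.2631 0.1282] ((502.0631408691406, 262.3876037597656), 9.088565826416016)
cork 0.146 0.17 115 min [0.491 0.242] max [0.514 0.283] mean [0.5021 0.263  0.1593] ((502.8365173339844, 262.84
[... 3066 characters left out ...]
 max [0.826 0.191] mean [0.7171 0.0937 0.0139] ((727.8753662109375, 99.60426330566406), 99.66973876953125)
mug 0.05 0.2 867 min [ 0.74  -0.043] max [0.916 0.075] mean [0.7858 0.0295 0.0848] ((825.86083984375, 0.13724491000175476), 93.48861694335938)
pitcher 0.05 0.4 3531 min [ 0.717 -0.504] max [ 0.917 -0.161] mean [ 0.797  -0.2523  0.156 ] ((835.0462646484375, -336.24249267578125), 184.4933624267578)
pot 0.05 0.4 4530 min [0.67  0.146] max [0.916 0.46 ] mean [0.7878 0.3217 0.1316] ((791.7327880859375, 303.14300537109375), 198.84103393554688)
steelbottle 0.05 0.4 1915 min [0.313 0.384] max [0.914 0.508] mean [0.6727 0.4721 0.1472] ((613.1109619140625, 470.70928955078125), 302.10711669921875)
```

```bash
python3 - <<'E'
from h import *
def rect(P): 
    r=cv2.minAreaRect((P[:,:2]*1000).astype(np.float32)); return np.round(r[0],1),np.round(r[1],1),round(r[2],2)
for n in ('scene','side'):
    W=np.load(n+'0.npy'); im=cv2.imread(f'pics/{n}0.png'); hsv=cv2.cvtColor(im,cv2.COLOR_BGR2HSV)
    m=(hsv[...,1]>90)&(hsv[...,0]>8)&(hsv[...,0]<25)&(np.abs(W[...,2]-.038)<.003)&(W[...,0]>.38)&(W[...,0]<.7)&(abs(W[...,1]-.05)<.15)
    P=W[m]; print(n,len(P),P[:,2].mean(),rect(P),P.min(0),P.max(0))
    np.save(n+'m.npy',m)
W=np.load('scene0.npy')
P=W[200:260,212:252].reshape(-1,3)
for a,b in ((.15,.17),(.03,.09),(.098,.114)):
    Q=P[(P[:,2]>a)&(P[:,2]<b)]; Q=Q[np.linalg.norm(Q[:,:2]-[.502,.263],axis=1)<.05]; 
    w,v=np.linalg.eigh(np.cov(Q[:,:2].T)); print(a,w**.5,v[:,1],np.degrees(np.arctan2(v[1,1],v[0,1])),rect(Q))
# per-opening centre: pixels below top inside block
c=None
m=np.load('scenem.npy')
# top-view raster of holes
P=W[150:260,240:360].reshape(-1,3); 
for z in (1,): pass
img=np.full((240,240,3),128,np.uint8)
im=cv2.imread('pics/scene0.png')[150:260,240:360].reshape(-1,3)
C=np.array([.5,.055])
for p,cc in zip(P,im):
    if np.isnan(p[0]): continue
    i=int(120-(p[0]-C[0])*1000); j=int(120-(p[1]-C[1])*1000)
    if 0<=i<239 and 0<=j<239: img[i:i+2,j:j+2]=cc
cv2.imwrite('pics/top.png',cv2.resize(img,(480,480)))
# cup
D=np.load('side0.npy');P=D[230:268,430:453].reshape(-1,3);Q=P[(P[:,2]>.072)&(P[:,2]<.082)&(P[:,0]>.39)];print('cup',cv2.minEnclosingCircle((Q[:,:2]*1000).astype(np.float32)))
E
```

```text
scene 1488 0.0372037448440659 (array([487.6,  62.7]), array([176.4, 176. ]), 5.48) [ 0.39259358 -0.03042512  0.03500169] [0.58150063 0.1561634  0.04090446]
side 898 0.03903295468075989 (array([490.1,  66.3]), array([179.9, 174.1]), 6.4) [ 0.39694317 -0.02876068  0.03504516] [0.58630768 0.16155822 0.04099678]
0.15 [0.00197225 0.01283197] [0.42231404 0.90644959] 65.01923111372191 (array([502.7, 262.9]), array([45.1, 10.3]), 61.6)
0.03 [0.0031317  0.02035922] [0.42141037 0.90687006] 65.07633771866094 (array([502.6, 262.2]), array([63. , 16.5]), 64.19)
0.098 [0.00409489 0.01535958] [0.42165204 0.90675772] 65.06106850657939 (array([502.3, 261.7]), array([53.6, 16.9]), 65.71)
cup ((454.0325927734375, -351.9420471191406), 22.09939956665039)
```

View pics/top.png

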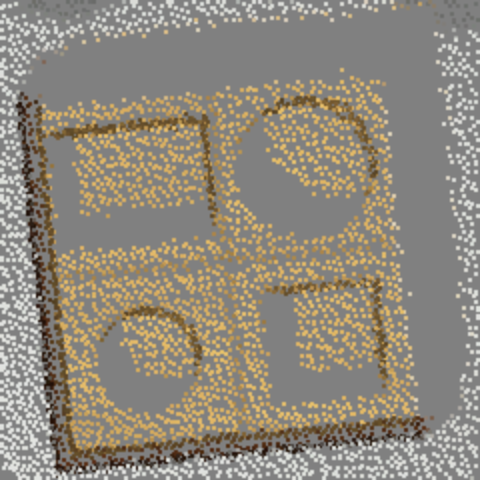

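```bash
cat > go.py <<'E'
import sys
from h import *
# target x y z psi(deg) -> total shift in tool units
def go(x,y,z,psi=None):
    s=env.get_state(); q=Rq(s['orientation']); p=s['tcp_pos']; xt=q.apply([1,0,0]); ps=np.degrees(np.arctan2(xt[1],xt[0]))
    d=q.inv().apply(np.array([x,y,z])-p)/.8
    print('clock %.2f'%s['clock'],'tcp',p.round(4),'psi %.2f'%ps,'gap %.4f'%s['finger_gap'],'F',np.round(s['wrist_force'],1),'j',s['joint_pos'].round(2),'tilt',np.round(q.apply([0,0,1]),4))
    print('d units',d.round(4),'rows>=%.1f'%(np.linalg.norm(d)/.052), 'turn units', None if psi is None else round(-((psi-ps+180)%360-180)/5,2))
if __name__=='__main__': go(*map(float,sys.argv[1:]))
E
python3 go.py .382 -.2755 .17
python3 -m creep '{"hand":[70,70,70,70,70],"delta_pos":[[0.032,-0.022,0],[0.032,-0.022,0],[0.032,-0.022,0],[0.032,-0.022,0],[0.032,-0.022,0]],"turn":[0,0,0,0,0]}' 40
python3 go.py .382 -.2755 .17
```

```text
clock 1.65 tcp [ 0.2035 -0.5378  0.2196] psi 20.73 gap 0.0855 F [ 0.6  0.1 -0.9] j [-1.35  0.31  0.05  1.3   0.    1.43] tilt [ 0. -0. -1.]
d units [ 0.3247 -0.2277  0.062 ] rows>=7.7 turn units None
clock: 2.07
tcp_pos: [0.2926, -0.4091, 0.2196]
orientation: [0.0, 0.984, 0.18, 0.0]
wrist_force: [0.2, -0.2, -0.3]
finger_gap: 0.0699
clock 2.07 tcp [ 0.2926 -0.4091  0.2196] psi 20.70 gap 0.0699 F [ 0.2 -0.2 -0.3] j [-1.11  0.17 -0.14  1.26  0.    1.67] tilt [ 2.e-04 -3.e-04 -1.e+00]
d units [ 0.1635 -0.1167  0.062 ] rows>=4.0 turn units None
```

```bash

python3 -m creep '{"hand":[70,70,70,70,70],"delta_pos":[[0.033,-0.024,0.012],[0.033,-0.024,0.012],[0.033,-0.024,0.012],[0.033,-0.023,0.012],[0.033,-0.022,0.014]],"turn":[0,0,0,0,0]}' 40
python3 go.py .382 -.2755 .07
python3 - <<'E'
from h import *
for n in ('wrist','side'):
    c=env.read_camera(n); save(c,n+'1.png'); np.save(n+'1.npy',cloud(c))
E
```

```text
clock: 2.48
tcp_pos: [0.3832, -0.2746, 0.1701]
orientation: [0.001, 0.984, 0.18, 0.0]
wrist_force: [0.8, -0.7, -0.5]
finger_gap: 0.0699
clock 2.48 tcp [ 0.3832 -0.2746  0.1701] psi 20.72 gap 0.0699 F [ 0.8 -0.7 -0.5] j [-0.79  0.14 -0.31  1.13 -0.    1.99] tilt [ 9.e-04 -9.e-04 -1.e+00]
d units [-0.0018  0.0003  0.1251] rows>=2.4 turn units None
```

View pics/wrist1.png

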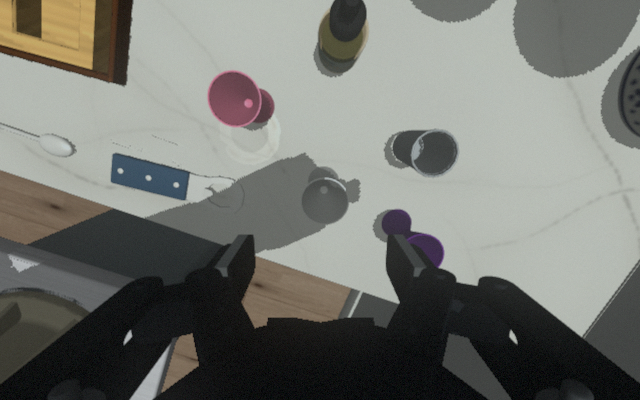

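View pics/side1.png

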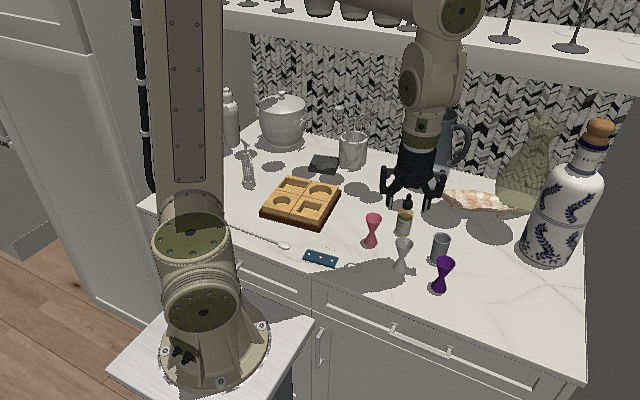

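The wrist view shows the steel jigger at (200,325) between the jaws, pink at (98,235), purple at (245,420), the cup at (152,435) and the small bottle at (40,343). I'll refine the rim position and the tray from these clearer views.

```bash
python3 - <<'E'
from h import *
def circ(W,xy,r,a,b):
    P=W.reshape(-1,3);P=P[~np.isnan(P[:,0])];Q=P[(P[:,2]>a)&(P[:,2]<b)&(np.linalg.norm(P[:,:2]-xy,axis=1)<r)]
    c=cv2.minEnclosingCircle((Q[:,:2]*1000).astype(np.float32)); return len(Q),np.round(c[0],1),round(c[1],1),Q[:,2].max().round(4)
for n in('wrist','side'):
    W=np.load(n+'1.npy')
    for o,xy,a,b in (('jig',(.382,-.2755),.08,.095),('cup',(.454,-.352),.07,.085),('sb',(.515,-.2415),.115,.14)):
        try: print(n,o,circ(W,xy,.032,a,b))
        except Exception as e: print(n,o,e)
W=np.load('side1.npy'); im=cv2.imread('pics/side1.png'); hsv=cv2.cvtColor(im,cv2.COLOR_BGR2HSV)
for z0 in (.003,.005):
    m=(hsv[...,1]>70)&(hsv[...,0]>8)&(hsv[...,0]<25)&(np.abs(W[...,2]-.0385)<z0)&(W[...,0]>.38)&(W[...,0]<.7)&(abs(W[...,1]-.06)<.15)
    P=W[m];r=cv2.minAreaRect((P[:,:2]*1000).astype(np.float32));print(len(P),P[:,2].mean(),r)
E
```

```text
wrist jig (709, array([ 383.4, -277.9]), 21.9, np.float64(0.0901))
wrist cup (681, array([ 456.5, -354.5]), 21.6, np.float64(0.0805))
wrist sb (351, array([ 518.9, -242.9]), 6.3, np.float64(0.1343))
side jig (123, array([ 382.7, -276.7]), 23.1, np.float64(0.0919))
side cup (127, array([ 454.9, -353.2]), 22.6, np.float64(0.0819))
side sb (35, array([ 516.2, -242. ]), 6.8, np.float64(0.136))
1103 0.03940356801477058 ((490.823974609375, 66.99165344238281), (179.01156616210938, 176.1698760986328), 5.583501815795898)
1426 0.03951471400107996 ((489.7080383300781, 66.84397888183594), (181.11431884765625, 176.18463134765625), 5.675387382507324)
```

```bash

python3 -m creep '{"hand":[70,70,70,70,70],"delta_pos":[[-0.001,0.003,0.03],[0,0,0.03],[0,0,0.03],[0,0,0.022],[0,0,0.013]],"turn":[0,0,0,0,0]}' 40
python3 go.py .383 -.277 .07
python3 -m creep '{"hand":[38,38,38,38,38],"delta_pos":[[0,0,0],[0,0,0],[0,0,0],[0,0,0],[0,0,0]],"turn":[0,0,0,0,0]}' 30
python3 go.py .383 -.277 .07
```

```text
clock: 3.0
tcp_pos: [0.3814, -0.2783, 0.0682]
orientation: [-0.001, 0.984, 0.18, -0.001]
wrist_force: [-0.2, -0.2, -0.1]
finger_gap: 0.07
clock 3.00 tcp [ 0.3814 -0.2783  0.0682] psi 20.70 gap 0.0700 F [-0.2 -0.2 -0.1] j [-0.8   0.22 -0.47  0.88 -0.    1.98] tilt [-0.0018  0.0013 -1.    ]
d units [ 0.0025 -0.0008 -0.0022] rows>=0.1 turn units None
clock: 3.42
tcp_pos: [0.383, -0.2792, 0.071]
orientation: [0.001, 0.984, 0.18, 0.001]
wrist_force: [-0.3, 0.3, 0.1]
finger_gap: 0.039
clock 3.42 tcp [ 0.383  -0.2792  0.071 ] psi 20.72 gap 0.0390 F [-0.3  0.3  0.1] j [-0.8   0.22 -0.46  0.88 -0.    1.98] tilt [ 0.0013 -0.0015 -1.    ]
d units [ 0.0009 -0.0026  0.0012] rows>=0.1 turn units None
```

```bash

python3 -m creep '{"hand":[25,25,25,25,25],"delta_pos":[[0,0,0],[0,0,0],[0,0,-0.02],[0,0,-0.04],[0,0,-0.045]],"turn":[0,0,0,0,0]}' 30
python3 go.py .383 -.277 .19
python3 - <<'E'
from h import *
c=env.read_camera('side'); save(c,'side2.png'); cv2.imwrite('pics/side2c.png',cv2.resize(c['pixels'][140:300,330:490,::-1],(600,600)))
E
```

```text
clock: 3.83
tcp_pos: [0.3811, -0.277, 0.1533]
orientation: [-0.002, 0.984, 0.18, -0.001]
wrist_force: [0.7, -0.6, -0.7]
finger_gap: 0.0392
clock 3.83 tcp [ 0.3811 -0.277   0.1533] psi 20.73 gap 0.0392 F [ 0.7 -0.6 -0.7] j [-0.8   0.15 -0.33  1.09 -0.    1.98] tilt [-0.0034  0.0034 -1.    ]
d units [ 0.0021  0.0006 -0.0459] rows>=0.9 turn units None
```

View pics/side2c.png

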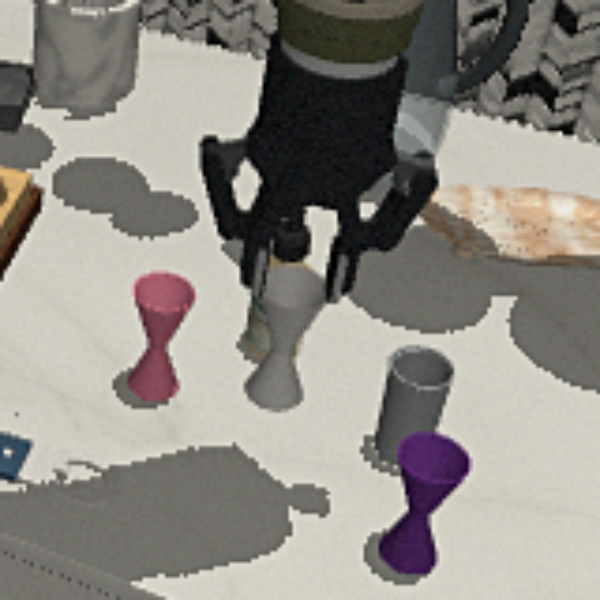

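The jigger is held upright and clear. Moving to the square opening.

```bash

python3 go.py .4497 .0168 .20
python3 -m creep '{"hand":[25,25,25,25,25],"delta_pos":[[0.010,-0.012,-0.035],[0.018,-0.030,-0.023],[0.024,-0.038,0],[0.024,-0.040,0],[0.024,-0.040,0]],"turn":[0,0,0,0,0]}' 30
python3 go.py .4497 .0168 .20
```

```text
clock 3.88 tcp [ 0.3845 -0.2803  0.1614] psi 20.75 gap 0.0389 F [ 1.6 -2.3  4.6] j [-0.8   0.14 -0.32  1.1  -0.    1.98] tilt [ 0.0053 -0.0056 -1.    ]
d units [ 0.208  -0.3181 -0.0498] rows>=7.4 turn units None
clock: 4.3
tcp_pos: [0.4123, -0.1294, 0.2009]
orientation: [0.001, 0.984, 0.179, 0.001]
wrist_force: [0.7, 0.0, -0.3]
finger_gap: 0.039
clock 4.30 tcp [ 0.4123 -0.1294  0.2009] psi 20.65 gap 0.0390 F [ 0.7  0.  -0.3] j [-0.49  0.04 -0.33  1.2  -0.    2.29] tilt [ 1.4e-03 -8.0e-04 -1.0e+00]
d units [ 0.1082 -0.1546  0.0011] rows>=3.6 turn units None
```

```bash

python3 -m creep '{"hand":[25,25,25,25,25],"delta_pos":[[0.026,-0.038,0],[0.026,-0.038,0],[0.026,-0.038,0],[0.020,-0.027,0],[0.010,-0.014,0]],"turn":[0,0,0,0,0]}' 30
python3 go.py .4497 .0168 .20
python3 - <<'E'
from h import *
for n in ('wrist','side','scene'):
    c=env.read_camera(n); save(c,n+'3.png'); W=cloud(c); np.save(n+'3.npy',W)
    hsv=cv2.cvtColor(c['pixels'],cv2.COLOR_RGB2HSV)
    m=(hsv[...,1]>70)&(hsv[...,0]>8)&(hsv[...,0]<25)&(np.abs(W[...,2]-.0385)<.004)&(W[...,0]>.38)&(W[...,0]<.7)&(abs(W[...,1]-.06)<.15)
    P=W[m];r=cv2.minAreaRect((P[:,:2]*1000).astype(np.float32));print(n,len(P),P[:,2].mean(),r)
    for t in ['block_oblong','block_large_round','block_square','block_small_round']:
        for x in env.pinpoint(n,t)[:1]: print(t,np.round(x['location']),round(x['score'],2))
E
```

```text
clock: 4.72
tcp_pos: [0.4492, 0.0191, 0.2004]
orientation: [-0.0, 0.983, 0.182, 0.0]
wrist_force: [-0.3, -0.4, -0.2]
finger_gap: 0.0389
clock 4.72 tcp [0.4492 0.0191 0.2004] psi 20.92 gap 0.0389 F [-0.3 -0.4 -0.2] j [-0.14  0.08 -0.29  1.2   0.    2.64] tilt [ 7.e-04  6.e-04 -1.e+00]
d units [-0.0005  0.0029  0.0005] rows>=0.1 turn units None
wrist 13182 0.03869220716824415 ((492.1712646484375, 65.56587219238281), (174.3956756591797, 174.56802368164062), 5.867323875427246)
block_oblong [ 88. 275.] 0.9
block_large_round [106. 346.] 0.87
block_square [175. 324.] 0.61
block_small_round [158. 253.] 0.65
side 1262 0.039614777065067844 ((490.06793212890625, 66.48709106445312), (178.6191864013672, 176.07659912109375), 5.771716117858887)
block_oblong [191. 292.] 0.73
block_large_round [199. 321.] 0.72
block_square [215. 308.] 0.79
block_small_round [210. 283.] 0.78
scene 1581 0.03705321113295777 ((487.4468688964844, 62.77129364013672), (176.861572265625, 175.1476593017578), 5.494962692260742)
block_oblong [214. 278.] 0.71
block_large_round [195. 300.] 0.6
block_square [217. 324.] 0.79
block_small_round [231. 302.] 0.82
```

View pics/wrist3.png

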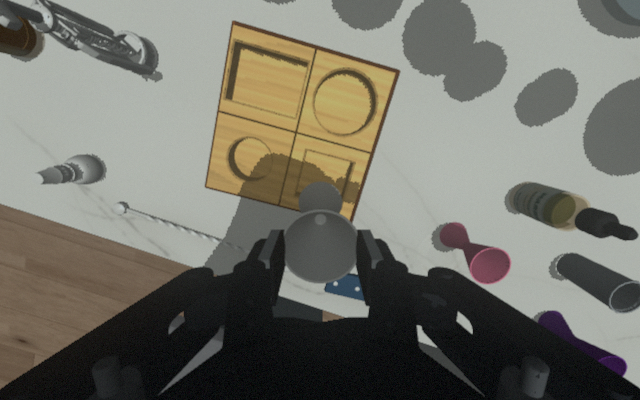

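View pics/side3.png

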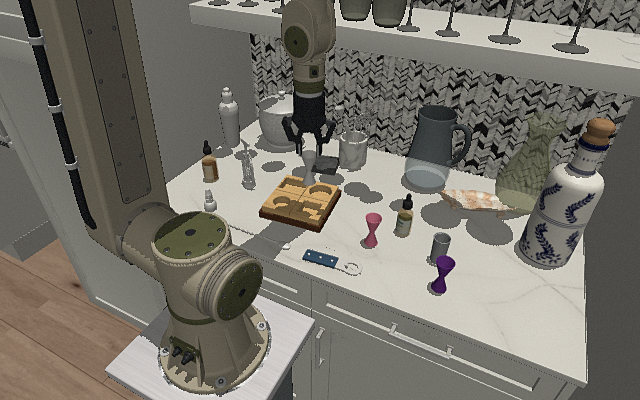

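```bash

python3 go.py .4506 .0173 .085
python3 -m creep '{"hand":[25,25,25,25,25],"delta_pos":[[0,0.003,0.03],[0,0,0.03],[0,0,0.03],[0,0,0.02],[0,0,0]],"turn":[0,0,0,0,0]}' 30
python3 go.py .4506 .0173 .085
```

```text
clock 5.47 tcp [0.449  0.0158 0.2004] psi 20.69 gap 0.0392 F [-0.  -0.6 -0.6] j [-0.14  0.08 -0.29  1.2  -0.    2.64] tilt [ 1.e-04 -1.e-04 -1.e+00]
d units [ 0.0026 -0.001   0.1443] rows>=2.8 turn units None
clock: 5.88
tcp_pos: [0.4471, 0.0142, 0.1092]
orientation: [-0.001, 0.984, 0.18, -0.003]
wrist_force: [-0.5, 0.2, -1.0]
finger_gap: 0.0393
clock 5.88 tcp [0.4471 0.0142 0.1092] psi 20.72 gap 0.0393 F [-0.5  0.2 -1. ] j [-0.15  0.14 -0.46  0.98 -0.    2.63] tilt [-6.1e-03  8.0e-04 -1.0e+00]
d units [ 0.0057 -0.002   0.0303] rows>=0.6 turn units None
```

```bash

python3 -m creep '{"hand":[25,25,25,25,25],"delta_pos":[[0.003,-0.002,0.01],[0,0,0.01],[0,0,0.01],[0,0,0],[0,0,0]],"turn":[0,0,0,0,0]}' 30
python3 go.py .4506 .0173 .084
```

```text
clock: 6.3
tcp_pos: [0.4514, 0.0162, 0.0883]
orientation: [0.0, 0.984, 0.18, -0.0]
wrist_force: [-0.1, 0.4, -1.0]
finger_gap: 0.0392
clock 6.30 tcp [0.4514 0.0162 0.0883] psi 20.73 gap 0.0392 F [-0.1  0.4 -1. ] j [-0.14  0.17 -0.49  0.92 -0.    2.64] tilt [-3.e-04 -1.e-04 -1.e+00]
d units [-0.0004 -0.0016  0.0054] rows>=0.1 turn units None
```

```bash

python3 -m creep '{"hand":[25,25,25,60,60],"delta_pos":[[0,-0.001,0.003],[0,0,0.003],[0,0,0],[0,0,0],[0,0,0]],"turn":[0,0,0,0,0]}' 30
python3 go.py .4506 .0173 .084
python3 -m creep '{"hand":[60,60,60,60,60],"delta_pos":[[0,0,0],[0,0,-0.02],[0,0,-0.04],[0,0,-0.04],[0,0,-0.045]],"turn":[0,0,0,0,0]}' 30
python3 go.py .3495 .295 .2 65
python3 - <<'E'
from h import *
for n in ('wrist','side','scene'):
    c=env.read_camera(n); save(c,n+'4.png'); W=cloud(c); np.save(n+'4.npy',W)
    P=W.reshape(-1,3);P=P[~np.isnan(P[:,0])]
    for o,xy,a,b in (('jig',(.4506,.0173),.092,.106),('stop',(.35,.295),.068,.08)):
        Q=P[(P[:,2]>a)&(P[:,2]<b)&(np.linalg.norm(P[:,:2]-xy,axis=1)<.035)]
        if len(Q)>3: print(n,o,len(Q),cv2.minEnclosingCircle((Q[:,:2]*1000).astype(np.float32)),Q[:,2].max())
cv2.imwrite('pics/s4c.png',np.hstack([cv2.resize(cv2.imread('pics/side4.png')[150:250,240:360],(400,333)),cv2.resize(cv2.imread('pics/scene4.png')[150:260,240:372],(400,333))]))
E
```

```text
clock: 6.72
tcp_pos: [0.4514, 0.0169, 0.0838]
orientation: [0.0, 0.984, 0.18, 0.0]
wrist_force: [-0.4, 0.7, 0.2]
finger_gap: 0.0598
clock 6.72 tcp [0.4514 0.0169 0.0838] psi 20.73 gap 0.0598 F [-0.4  0.7  0.2] j [-0.14  0.17 -0.49  0.91 -0.    2.64] tilt [ 4.e-04 -1.e-04 -1.e+00]
d units [-0.0007 -0.0008 -0.0002] rows>=0.0 turn units None
clock: 7.13
tcp_pos: [0.4503, 0.0171, 0.2002]
orientation: [-0.0, 0.984, 0.18, -0.001]
wrist_force: [1.3, 0.1, 0.9]
finger_gap: 0.0598
clock 7.13 tcp [0.4503 0.0171 0.2002] psi 20.73 gap 0.0598 F [1.3 0.1 0.9] j [-0.14  0.08 -0.29  1.2  -0.    2.64] tilt [-2.e-03  2.e-04 -1.e+00]
d units [ 0.0052 -0.3695  0.0006] rows>=7.1 turn units -8.85
wrist jig 628 ((452.28350830078125, 18.13794708251953), 21.82179832458496) 0.10173655487074401
wrist stop 175 ((354.6881103515625, 297.8232727050781), 7.201900959014893) 0.07556145488436278
side jig 93 ((449.6146240234375, 19.81110382080078), 23.824214935302734) 0.10428934759489283
side stop 20 ((349.74359130859375, 297.4468078613281), 6.949524402618408) 0.07697442117348163
scene jig 79 ((447.7040100097656, 13.828312873840332), 22.88400650024414) 0.10154694252963115
scene stop 27 ((350.2059020996094, 294.7178039550781), 7.409593105316162) 0.07581143348306951
```

View pics/s4c.png

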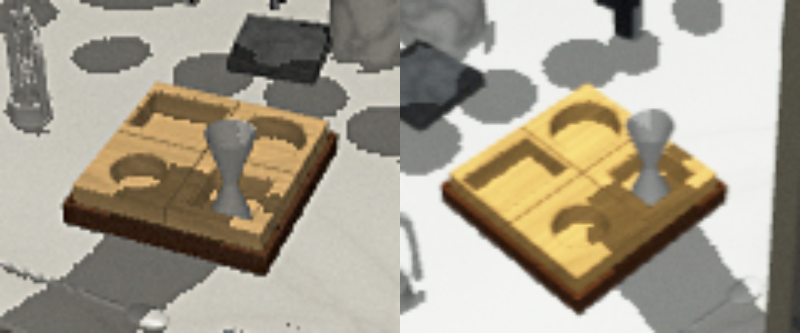

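The jigger stands on the floor of the square opening, with its rim at z≈0.100 and its centre on target. Now the stopper.

```bash

python3 -m creep '{"hand":[45,45,45,45,45],"delta_pos":[[0,-0.04,0],[0.004,-0.04,0],[0.0074,-0.0393,0],[0.0108,-0.0385,0],[0.0141,-0.0374,0]],"turn":[-1,-1,-1,-1,-1]}' 30
python3 -m creep '{"hand":[45,45,45,45,45],"delta_pos":[[0.0173,-0.036,0],[0.0204,-0.0344,0],[0.0233,-0.0325,0],[0.018,-0.0204,0],[0,0,0]],"turn":[-1,-1,-1,-1,0]}' 30
python3 go.py .352 .296 .2 65
python3 - <<'E'
from h import *
for n in ('wrist','side'):
    c=env.read_camera(n); save(c,n+'5.png'); W=cloud(c); np.save(n+'5.npy',W)
    P=W.reshape(-1,3);P=P[~np.isnan(P[:,0])]
    for o,xy,a,b in (('stop',(.352,.296),.067,.08),('bot',(.4745,.3925),.122,.15),('cork',(.503,.264),.150,.175)):
        Q=P[(P[:,2]>a)&(P[:,2]<b)&(np.linalg.norm(P[:,:2]-xy,axis=1)<.035)]
        if len(Q)>3: print(n,o,len(Q),cv2.minEnclosingCircle((Q[:,:2]*1000).astype(np.float32)),Q[:,2].max())
E
```

```text
clock: 7.7
tcp_pos: [0.3946, 0.1682, 0.1984]
orientation: [-0.0, 0.921, 0.39, -0.001]
wrist_force: [0.3, 0.6, 0.1]
finger_gap: 0.0452
clock: 8.12
tcp_pos: [0.3538, 0.2805, 0.1983]
orientation: [-0.001, 0.838, 0.546, -0.001]
wrist_force: [-0.2, 0.5, 0.1]
finger_gap: 0.0451
clock 8.12 tcp [0.3538 0.2805 0.1983] psi 66.19 gap 0.0451 F [-0.2  0.5  0.1] j [ 0.49  0.08 -0.29  1.2   0.    2.48] tilt [-2.e-03  2.e-04 -1.e+00]
d units [ 0.0168 -0.0099 -0.0021] rows>=0.4 turn units 0.24
wrist stop 140 ((354.21044921875, 298.85498046875), 6.897594451904297) 0.07490398663888947
wrist bot 114 ((477.6065673828125, 391.0853271484375), 9.380889892578125) 0.12905242749408072
wrist cork 1506 ((506.7945251464844, 265.77227783203125), 23.33173942565918) 0.16793988389956863
side stop 20 ((350.6545715332031, 298.4494323730469), 6.963034629821777) 0.07738974065734827
side bot 43 ((476.1216125488281, 392.0657958984375), 13.088027000427246) 0.14571720736427285
side cork 48 ((503.04815673828125, 266.8588562011719), 25.068326950073242) 0.16900975120276474
```

View pics/wrist5.png

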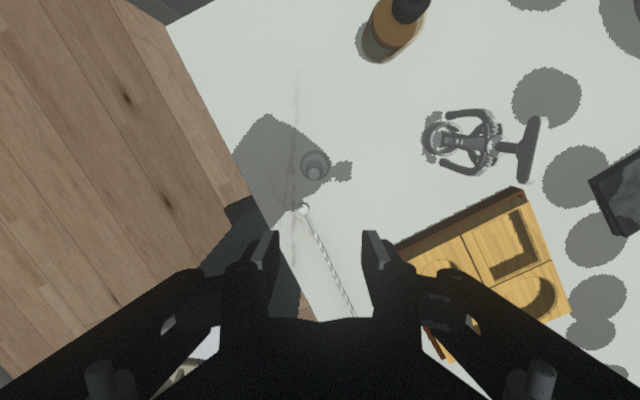

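View pics/side5.png

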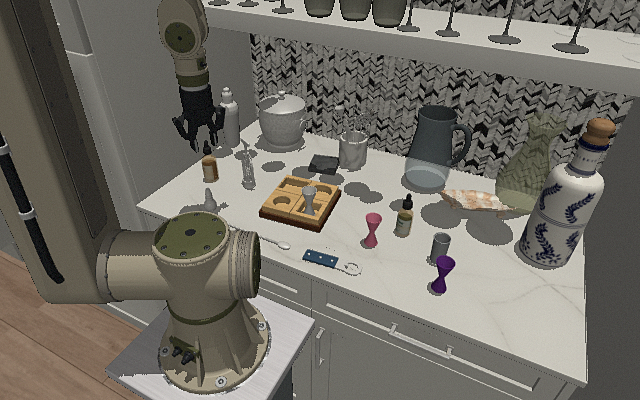

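```bash

python3 -m creep '{"hand":[45,45,45,45,45],"delta_pos":[[0.018,-0.010,0.02],[0,0,0.035],[0,0,0.035],[0,0,0.035],[0,0,0.01]],"turn":[0.2,0,0,0,0]}' 30
python3 go.py .3525 .2968 .05 65
```

```text
clock: 8.63
tcp_pos: [0.3521, 0.2916, 0.0874]
orientation: [0.0, 0.845, 0.534, -0.004]
wrist_force: [-0.3, -0.7, -1.1]
finger_gap: 0.0452
clock 8.63 tcp [0.3521 0.2916 0.0874] psi 64.57 gap 0.0452 F [-0.3 -0.7 -1.1] j [ 0.52  0.18 -0.47  0.93 -0.    2.53] tilt [-0.0059 -0.0039 -1.    ]
d units [ 0.0064 -0.0021  0.0468] rows>=0.9 turn units -0.09
```

```bash

python3 -m creep '{"hand":[45,45,45,45,45],"delta_pos":[[0,0,0.01],[0,0,0],[0,0,0],[0,0,0],[0,0,0]],"turn":[0,0,0,0,0]}' 30
python3 go.py .3525 .2968 .05 65
python3 - <<'E'
from h import *
c=env.read_camera('wrist'); save(c,'wrist6.png'); W=cloud(c)
P=W.reshape(-1,3);P=P[~np.isnan(P[:,0])]
Q=P[(P[:,2]>.06)&(P[:,2]<.08)&(np.linalg.norm(P[:,:2]-(.3525,.2968),axis=1)<.018)]
print(len(Q),cv2.minEnclosingCircle((Q[:,:2]*1000).astype(np.float32)))
E
```

```text
clock: 9.05
tcp_pos: [0.3556, 0.2948, 0.085]
orientation: [0.0, 0.845, 0.535, 0.001]
wrist_force: [-0.2, 0.3, -0.4]
finger_gap: 0.0451
clock 9.05 tcp [0.3556 0.2948 0.085 ] psi 64.71 gap 0.0451 F [-0.2  0.3 -0.4] j [ 0.52  0.18 -0.47  0.91 -0.    2.53] tilt [ 0.0025  0.0012 -1.    ]
d units [ 0.0005 -0.0047  0.0437] rows>=0.8 turn units -0.06
482 ((354.57159423828125, 299.50323486328125), 7.8878865242004395)
```

View pics/wrist6.png

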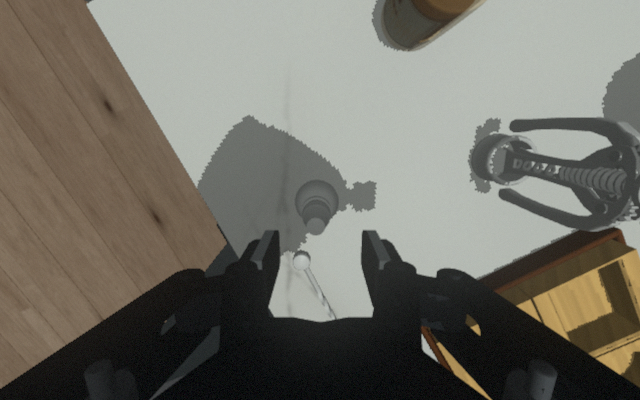

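```bash

python3 -m creep '{"hand":[45,45,45,45,45],"delta_pos":[[0.002,-0.004,0.022],[0,0,0.022],[0,0,0],[0,0,0],[0,0,0]],"turn":[0,0,0,0,0]}' 30
python3 go.py .353 .2975 .05 65
python3 -m creep '{"hand":[5,5,5,5,5],"delta_pos":[[0,0,0],[0,0,0],[0,0,0],[0,0,0],[0,0,0]],"turn":[0,0,0,0,0]}' 40
python3 go.py .353 .2975 .2 65
```

```text
clock: 9.52
tcp_pos: [0.3527, 0.2974, 0.0493]
orientation: [0.0, 0.845, 0.535, 0.0]
wrist_force: [0.7, 0.5, 0.6]
finger_gap: 0.0449
clock 9.52 tcp [0.3527 0.2974 0.0493] psi 64.73 gap 0.0449 F [0.7 0.5 0.6] j [ 0.53  0.22 -0.52  0.82 -0.    2.54] tilt [ 9.e-04  4.e-04 -1.e+00]
d units [ 0.0002  0.0003 -0.0009] rows>=0.0 turn units -0.05
clock: 9.93
tcp_pos: [0.3532, 0.2976, 0.0495]
orientation: [0.0, 0.845, 0.535, 0.001]
wrist_force: [-0.6, -1.0, 6.2]
finger_gap: 0.0188
clock 9.93 tcp [0.3532 0.2976 0.0495] psi 64.73 gap 0.0188 F [-0.6 -1.   6.2] j [ 0.53  0.22 -0.52  0.82 -0.    2.54] tilt [ 0.0021  0.0011 -1.    ]
d units [ 1.000e-04  1.000e-04 -1.881e-01] rows>=3.6 turn units -0.05
```

```bash

python3 -m creep '{"hand":[5,5,5,5,5],"delta_pos":[[0,0,-0.02],[0,0,-0.04],[0,0,-0.045],[0,0,-0.03],[0,0,-0.01]],"turn":[0,0,0,0,0]}' 40
python3 go.py .4428 .104 .18 65
python3 - <<'E'
from h import *
c=env.read_camera('side'); save(c,'side7.png'); cv2.imwrite('pics/side7c.png',cv2.resize(c['pixels'][100:260,140:300,::-1],(600,600)))
E
```

```text
clock: 10.35
tcp_pos: [0.3541, 0.2982, 0.1684]
orientation: [0.0, 0.845, 0.535, 0.003]
wrist_force: [-0.0, -0.6, -0.6]
finger_gap: 0.0189
clock 10.35 tcp [0.3541 0.2982 0.1684] psi 64.73 gap 0.0189 F [-0.  -0.6 -0.6] j [ 0.53  0.12 -0.33  1.12 -0.    2.54] tilt [ 0.0054  0.0031 -1.    ]
d units [-0.1721  0.204  -0.0146] rows>=5.1 turn units -0.05
```

View pics/side7c.png

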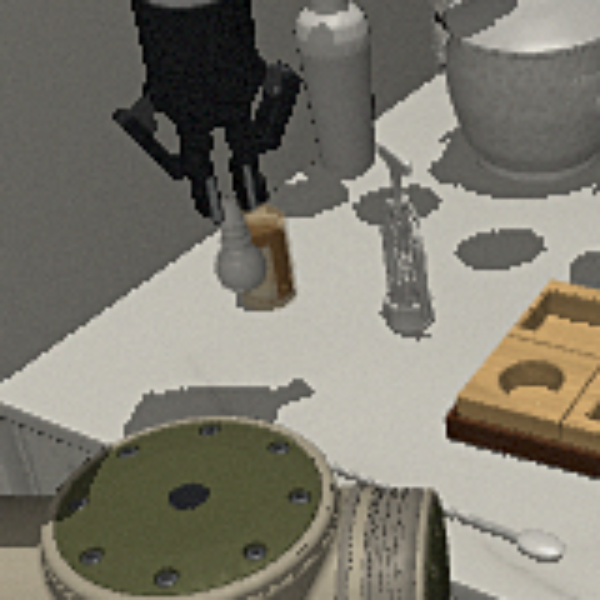

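The stopper hangs upright in the jaws at crop (230,250). Moving it to the small round opening.

```bash

python3 -m creep '{"hand":[5,5,5,5,5],"delta_pos":[[-0.029,0.034,0],[-0.031,0.037,0],[-0.031,0.037,0],[-0.031,0.037,0],[-0.028,0.034,0]],"turn":[0,0,0,0,0]}' 40
python3 -m creep '{"hand":[5,5,5,5,5],"delta_pos":[[-0.015,0.018,0],[-0.007,0.008,0],[0,0,0],[0,0,0],[0,0,0]],"turn":[0,0,0,0,0]}' 40
python3 go.py .4428 .104 .064 65
python3 - <<'E'
from h import *
for n in ('wrist','side','scene'):
    c=env.read_camera(n); save(c,n+'8.png'); W=cloud(c); np.save(n+'8.npy',W)
    hsv=cv2.cvtColor(c['pixels'],cv2.COLOR_RGB2HSV)
    m=(hsv[...,1]>70)&(hsv[...,0]>8)&(hsv[...,0]<25)&(np.abs(W[...,2]-.0385)<.004)&(W[...,0]>.38)&(W[...,0]<.7)&(abs(W[...,1]-.06)<.15)
    P=W[m];r=cv2.minAreaRect((P[:,:2]*1000).astype(np.float32));print(n,len(P),r)
    P=W.reshape(-1,3);P=P[~np.isnan(P[:,0])]
    Q=P[(P[:,2]>.112)&(P[:,2]<.16)&(np.linalg.norm(P[:,:2]-(.4428,.104),axis=1)<.03)]
    if len(Q)>3: print('ball',len(Q),cv2.minEnclosingCircle((Q[:,:2]*1000).astype(np.float32)),Q[:,2].min())
E
```

```text
clock: 10.82
tcp_pos: [0.43, 0.1256, 0.1629]
orientation: [-0.0, 0.845, 0.535, -0.001]
wrist_force: [0.5, 0.5, -0.7]
finger_gap: 0.0186
clock: 11.23
tcp_pos: [0.4408, 0.1036, 0.1638]
orientation: [-0.001, 0.844, 0.536, -0.001]
wrist_force: [0.1, 0.5, -0.8]
finger_gap: 0.0189
clock 11.23 tcp [0.4408 0.1036 0.1638] psi 64.79 gap 0.0189 F [ 0.1  0.5 -0.8] j [ 0.05  0.11 -0.36  1.11  0.    2.06] tilt [-1.5e-03  3.0e-04 -1.0e+00]
d units [0.0016 0.0022 0.1247] rows>=2.4 turn units -0.04
wrist 12085 ((492.2770080566406, 65.57843017578125), (174.55438232421875, 174.63430786132812), 5.85377311706543)
ball 1363 ((442.3326416015625, 105.95475006103516), 18.1806697845459) 0.12404766965285918
side 1181 ((490.0729064941406, 67.30306243896484), (179.71746826171875, 176.1937713623047), 5.8097405433654785)
ball 153 ((437.88134765625, 104.70513916015625), 18.416187286376953) 0.11777382705475148
scene 1338 ((487.9891662597656, 62.71938705444336), (176.39907836914062, 175.82421875), 6.101837158203125)
ball 178 ((435.213623046875, 103.1418228149414), 17.153470993041992) 0.11629187564785604
```

View pics/wrist8.png

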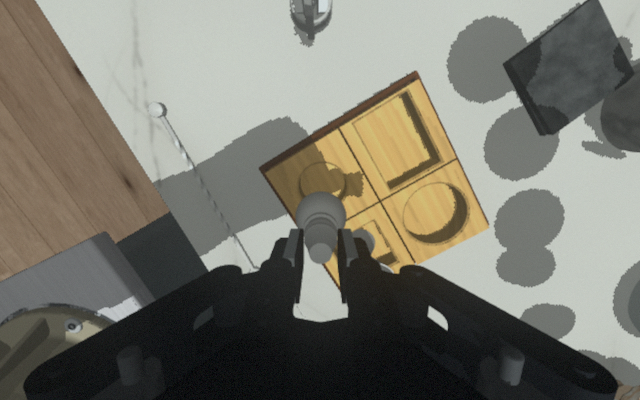

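```bash

python3 -m creep '{"hand":[5,5,5,5,5],"delta_pos":[[0.002,0.003,0.025],[0,0,0.03],[0,0,0.03],[0,0,0.015],[0,0,0.005]],"turn":[0,0,0,0,0]}' 40
python3 -m creep '{"hand":[5,5,5,5,5],"delta_pos":[[0,0,0.005],[0,0,0],[0,0,0],[0,0,0],[0,0,0]],"turn":[0,0,0,0,0]}' 40
python3 go.py .4435 .104 .063 65
```

```text
clock: 11.8
tcp_pos: [0.4425, 0.1038, 0.0783]
orientation: [-0.001, 0.844, 0.536, -0.002]
wrist_force: [0.4, 0.4, 0.6]
finger_gap: 0.0189
clock: 12.22
tcp_pos: [0.4454, 0.1032, 0.0773]
orientation: [0.0, 0.845, 0.535, 0.001]
wrist_force: [-0.1, 0.4, -0.5]
finger_gap: 0.0187
clock 12.22 tcp [0.4454 0.1032 0.0773] psi 64.73 gap 0.0187 F [-0.1  0.4 -0.5] j [ 0.05  0.18 -0.49  0.89 -0.    2.06] tilt [ 0.0018 -0.     -1.    ]
d units [-0.0001 -0.0027  0.0178] rows>=0.3 turn units -0.05
```

```bash

python3 -m creep '{"hand":[5,5,5,5,5],"delta_pos":[[0,-0.002,0.006],[0,0,0.006],[0,0,0.004],[0,0,0],[0,0,0]],"turn":[0,0,0,0,0]}' 40
python3 go.py .4435 .104 .062 65
```

```text
clock: 12.63
tcp_pos: [0.4428, 0.1037, 0.0632]
orientation: [-0.0, 0.845, 0.535, -0.0]
wrist_force: [0.3, -0.6, -1.6]
finger_gap: 0.0189
clock 12.63 tcp [0.4428 0.1037 0.0632] psi 64.73 gap 0.0189 F [ 0.3 -0.6 -1.6] j [ 0.05  0.2  -0.52  0.86 -0.    2.07] tilt [-9.e-04 -2.e-04 -1.e+00]
d units [0.0007 0.0007 0.0014] rows>=0.0 turn units -0.05
```

```bash

python3 -m creep '{"hand":[5,40,40,40,40],"delta_pos":[[0,0,0.002],[0,0,0],[0,0,0],[0,0,0],[0,0,0]],"turn":[0,0,0,0,0]}' 40
python3 -m creep '{"hand":[40,40,40,40,40],"delta_pos":[[0,0,-0.02],[0,0,-0.04],[0,0,-0.045],[0,0,-0.045],[0,0,-0.045]],"turn":[0,0,0,0,0]}' 40
python3 go.py .477 .392 .24 65
python3 - <<'E'
from h import *
for n in ('wrist','side','scene'):
    c=env.read_camera(n); save(c,n+'9.png'); W=cloud(c)
    P=W.reshape(-1,3);P=P[~np.isnan(P[:,0])]
    Q=P[(P[:,2]>.07)&(P[:,2]<.1)&(np.linalg.norm(P[:,:2]-(.4428,.104),axis=1)<.025)]
    if len(Q)>3: print('stop',len(Q),cv2.minEnclosingCircle((Q[:,:2]*1000).astype(np.float32)),Q[:,2].max())
cv2.imwrite('pics/s9c.png',np.hstack([cv2.resize(cv2.imread('pics/side9.png')[150:250,240:360],(400,333)),cv2.resize(cv2.imread('pics/scene9.png')[150:260,240:372],(400,333))]))
E
```

```text
clock: 13.05
tcp_pos: [0.4434, 0.1038, 0.0621]
orientation: [0.0, 0.845, 0.535, 0.0]
wrist_force: [0.1, 0.1, 0.9]
finger_gap: 0.0401
clock: 13.47
tcp_pos: [0.4427, 0.1038, 0.2197]
orientation: [-0.0, 0.845, 0.535, -0.0]
wrist_force: [0.7, 1.1, -0.4]
finger_gap: 0.0399
clock 13.47 tcp [0.4427 0.1038 0.2197] psi 64.73 gap 0.0399 F [ 0.7  1.1 -0.4] j [ 0.05  0.08 -0.24  1.25 -0.    2.07] tilt [-1.e-04 -1.e-04 -1.e+00]
d units [ 0.3441 -0.115  -0.0255] rows>=7.0 turn units -0.05
stop 179 ((444.80401611328125, 105.93561553955078), 8.398148536682129) 0.08662317744295484
stop 37 ((440.6396179199219, 103.81000518798828), 8.328789710998535) 0.08894141761915975
stop 35 ((439.5828857421875, 101.693115234375), 7.91522216796875) 0.08600869605689576
```

View pics/s9c.png

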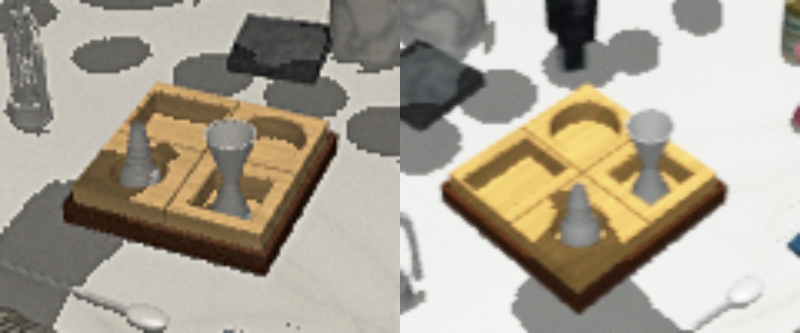

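```bash

python3 -m creep '{"hand":[50,50,50,50,50],"delta_pos":[[0.035,-0.012,-0.003],[0.043,-0.014,-0.003],[0.043,-0.014,-0.003],[0.043,-0.014,-0.003],[0.043,-0.014,-0.003]],"turn":[0,0,0,0,0]}' 40
python3 -m creep '{"hand":[50,50,50,50,50],"delta_pos":[[0.043,-0.014,0],[0.035,-0.013,0],[0.024,-0.008,0],[0.010,-0.004,0],[0,0,0]],"turn":[0,0,0,0,0]}' 40
python3 go.py .477 .392 .2 65
python3 - <<'E'
from h import *
for n in ('wrist','side','scene'):
    c=env.read_camera(n); save(c,n+'10.png'); W=cloud(c); np.save(n+'10.npy',W)
    P=W.reshape(-1,3);P=P[~np.isnan(P[:,0])]
    for o,xy,a,b in (('bot',(.4765,.3925),.085,.12),('bottop',(.4765,.3925),.122,.15),('cork',(.503,.264),.150,.175)):
        Q=P[(P[:,2]>a)&(P[:,2]<b)&(np.linalg.norm(P[:,:2]-xy,axis=1)<.03)]
        if len(Q)>3: print(n,o,len(Q),cv2.minEnclosingCircle((Q[:,:2]*1000).astype(np.float32)),Q[:,2].max())
E
```

```text
clock: 14.03
tcp_pos: [0.464, 0.2781, 0.2285]
orientation: [-0.0, 0.845, 0.535, -0.001]
wrist_force: [0.5, 0.2, 0.6]
finger_gap: 0.0503
clock: 14.45
tcp_pos: [0.474, 0.3724, 0.2279]
orientation: [-0.0, 0.844, 0.536, -0.001]
wrist_force: [-0.2, 0.2, 0.1]
finger_gap: 0.0498
clock 14.45 tcp [0.474  0.3724 0.2279] psi 64.87 gap 0.0498 F [-0.2  0.2  0.1] j [0.53 0.37 0.15 1.35 0.   2.54] tilt [-0.0023 -0.0013 -1.    ]
d units [ 0.0239 -0.007   0.0349] rows>=0.8 turn units -0.03
wrist bot 414 ((480.6603088378906, 396.80194091796875), 17.9954891204834) 0.11996964310949537
wrist bottop 235 ((481.5267333984375, 397.23822021484375), 9.999017715454102) 0.1443601662213779
side bot 105 ((475.16278076171875, 393.74578857421875), 19.54601287841797) 0.11947154590724107
side bottop 39 ((474.6552429199219, 394.371826171875), 10.48352336883545) 0.1457866829039992
side cork 46 ((503.82635498046875, 265.179931640625), 23.282936096191406) 0.16886038716680551
scene bot 163 ((475.6725769042969, 392.05908203125), 17.03753089904785) 0.11998228632542318
scene bottop 52 ((475.2576904296875, 392.1982421875), 7.69111442565918) 0.14183243760000497
scene cork 110 ((504.2363586425781, 262.29400634765625), 22.59541893005371) 0.16697280847203433
```

View pics/wrist10.png

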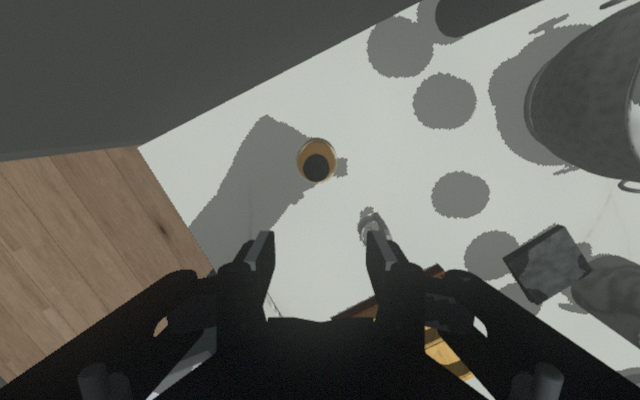

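```bash

python3 -m creep '{"hand":[50,50,50,50,50],"delta_pos":[[0.018,-0.004,0.03],[0.009,-0.003,0.03],[0,0,0.015],[0,0,0],[0,0,0]],"turn":[0,0,0,0,0]}' 40
python3 go.py .478 .394 .097 65
python3 - <<'E'
from h import *
for n in ('wrist',):
    c=env.read_camera(n); save(c,n+'11.png'); W=cloud(c)
    P=W.reshape(-1,3);P=P[~np.isnan(P[:,0])]
    for o,xy,a,b in (('bot',(.4775,.394),.085,.12),('bottop',(.4775,.394),.12,.135)):
        Q=P[(P[:,2]>a)&(P[:,2]<b)&(np.linalg.norm(P[:,:2]-xy,axis=1)<.022)]
        if len(Q)>3: print(n,o,len(Q),cv2.minEnclosingCircle((Q[:,:2]*1000).astype(np.float32)),Q[:,2].max())
E
```

```text
clock: 15.02
tcp_pos: [0.4786, 0.3914, 0.1697]
orientation: [0.0, 0.845, 0.535, -0.001]
wrist_force: [0.3, -0.2, 0.3]
finger_gap: 0.0501
clock 15.02 tcp [0.4786 0.3914 0.1697] psi 64.64 gap 0.0501 F [ 0.3 -0.2  0.3] j [ 0.56  0.42  0.07  1.23 -0.    2.57] tilt [-0.0015 -0.0013 -1.    ]
d units [ 0.0028 -0.002   0.0908] rows>=1.7 turn units -0.07
wrist bot 705 ((480.0467224121094, 396.02337646484375), 18.190187454223633) 0.11999880204614008
wrist bottop 383 ((480.4402770996094, 396.5148620605469), 11.711939811706543) 0.13476618379361763
```

View pics/wrist11.png

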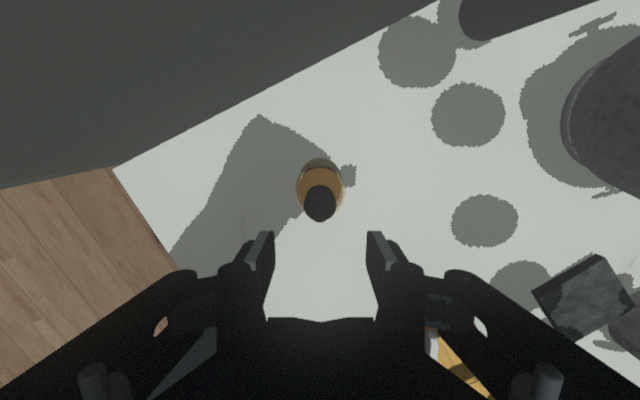

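```bash

python3 -m creep '{"hand":[50,50,50,50,50],"delta_pos":[[0.003,-0.001,0.02],[0,0,0.03],[0,0,0.025],[0,0,0.012],[0,0,0]],"turn":[0,0,0,0,0]}' 40
python3 go.py .479 .395 .097 65
python3 -m creep '{"hand":[50,50,5,5,5],"delta_pos":[[0,0,0],[0,0,0],[0,0,0],[0,0,0],[0,0,0]],"turn":[0,0,0,0,0]}' 40
python3 go.py .479 .395 .097 65
python3 -m creep '{"hand":[5,5,5,5,5],"delta_pos":[[0,0,0],[0,0,0],[0,0,0],[0,0,0],[0,0,0]],"turn":[0,0,0,0,0]}' 40
python3 go.py .479 .395 .2 65
```

```text
clock: 15.48
tcp_pos: [0.4785, 0.3944, 0.0993]
orientation: [0.0, 0.845, 0.535, -0.001]
wrist_force: [-0.8, -0.0, -0.5]
finger_gap: 0.0501
clock 15.48 tcp [0.4785 0.3944 0.0993] psi 64.68 gap 0.0501 F [-0.8 -0.  -0.5] j [ 0.56  0.46 -0.04  1.08 -0.    2.57] tilt [-0.0021 -0.0015 -1.    ]
d units [0.0009 0.0002 0.0028] rows>=0.1 turn units -0.06
clock: 15.9
tcp_pos: [0.4801, 0.396, 0.102]
orientation: [0.0, 0.845, 0.535, 0.001]
wrist_force: [-1.3, -0.0, 5.6]
finger_gap: 0.0225
clock 15.90 tcp [0.4801 0.396  0.102 ] psi 64.73 gap 0.0225 F [-1.3 -0.   5.6] j [ 0.56  0.46 -0.03  1.08 -0.    2.57] tilt [ 0.0025  0.0012 -1.    ]
d units [-0.0018 -0.0008  0.0062] rows>=0.1 turn units -0.05
clock: 16.32
tcp_pos: [0.4801, 0.396, 0.102]
orientation: [0.0, 0.845, 0.535, 0.001]
wrist_force: [0.0, -1.4, 5.4]
finger_gap: 0.0221
clock 16.32 tcp [0.4801 0.396  0.102 ] psi 64.73 gap 0.0221 F [ 0.  -1.4  5.4] j [ 0.56  0.46 -0.03  1.08 -0.    2.57] tilt [ 0.0026  0.0011 -1.    ]
d units [-0.0015 -0.0005 -0.1225] rows>=2.4 turn units -0.05
```

```bash

python3 -m creep '{"hand":[5,5,5,5,5],"delta_pos":[[0,0,-0.02],[0,0,-0.035],[0,0,-0.04],[0,0,-0.04],[0,0,-0.02]],"turn":[0,0,0,0,0]}' 50
python3 go.py .395 .27 .225 65
python3 - <<'E'
from h import *
c=env.read_camera('side'); save(c,'side12.png'); cv2.imwrite('pics/side12c.png',cv2.resize(c['pixels'][80:240,140:300,::-1],(600,600)))
E
```

```text
clock: 16.73
tcp_pos: [0.4799, 0.3961, 0.2283]
orientation: [0.0, 0.845, 0.535, 0.002]
wrist_force: [1.1, -0.1, -1.1]
finger_gap: 0.0217
clock 16.73 tcp [0.4799 0.3961 0.2283] psi 64.74 gap 0.0217 F [ 1.1 -0.1 -1.1] j [ 0.56  0.4   0.2   1.36 -0.    2.57] tilt [ 0.0035  0.0022 -1.    ]
d units [-0.1879 -0.0287  0.0035] rows>=3.7 turn units -0.05
```

View pics/side12c.png

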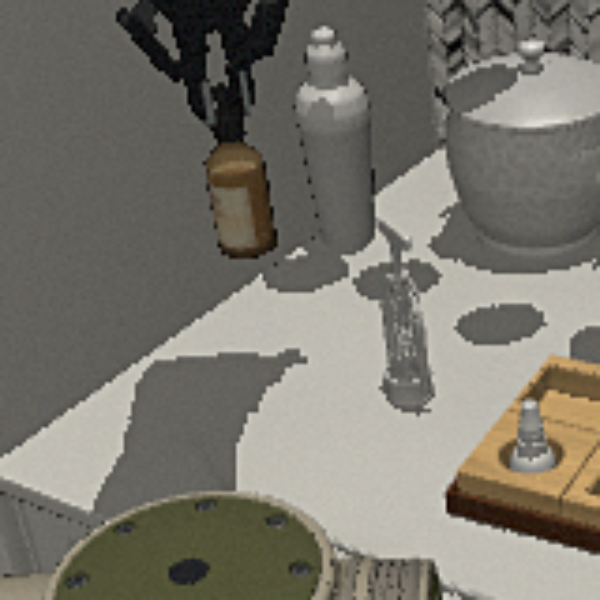

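The amber bottle is held at crop (240,200). I'll carry it round the front of the corkscrew.

```bash

python3 -m creep '{"hand":[5,5,5,5,5],"delta_pos":[[-0.025,-0.004,0],[-0.042,-0.006,0],[-0.046,-0.007,0],[-0.045,-0.007,0],[-0.032,-0.005,0]],"turn":[0,0,0,0,0]}' 50
python3 -m creep '{"hand":[5,5,5,5,5],"delta_pos":[[-0.017,0.026,0],[-0.025,0.037,0],[-0.025,0.037,0],[-0.025,0.037,0],[-0.025,0.037,0]],"turn":[0,0,0,0,0]}' 50
python3 go.py .5392 .0252 .225 65
```

```text
clock: 17.2
tcp_pos: [0.3904, 0.2656, 0.2227]
orientation: [0.0, 0.845, 0.535, -0.002]
wrist_force: [-0.5, -0.4, -1.5]
finger_gap: 0.0216
clock: 17.62
tcp_pos: [0.479, 0.1225, 0.2233]
orientation: [-0.0, 0.845, 0.536, -0.001]
wrist_force: [-0.2, 1.1, -1.4]
finger_gap: 0.0219
clock 17.62 tcp [0.479  0.1225 0.2233] psi 64.76 gap 0.0219 F [-0.2  1.1 -1.4] j [ 0.09  0.16 -0.15  1.27  0.    2.1 ] tilt [-1.3e-03 -1.0e-04 -1.0e+00]
d units [-0.0779  0.1199 -0.0022] rows>=2.8 turn units -0.05
```

```bash

python3 -m creep '{"hand":[5,5,5,5,5],"delta_pos":[[-0.025,0.037,0],[-0.025,0.037,0],[-0.018,0.027,0],[-0.009,0.015,0],[0,0,0]],"turn":[0,0,0,0,0]}' 50
python3 go.py .5392 .0252 .114 65
python3 - <<'E'
from h import *
for n in ('wrist','side','scene'):
    c=env.read_camera(n); save(c,n+'13.png'); W=cloud(c)
    P=W.reshape(-1,3);P=P[~np.isnan(P[:,0])]
    for o,xy,a,b in (('botbody',(.5392,.0252),.125,.19),):
        Q=P[(P[:,2]>a)&(P[:,2]<b)&(np.linalg.norm(P[:,:2]-xy,axis=1)<.04)]
        if len(Q)>3: print(n,o,len(Q),cv2.minEnclosingCircle((Q[:,:2]*1000).astype(np.float32)),Q[:,2].min())
cv2.imwrite('pics/s13c.png',np.hstack([cv2.resize(cv2.imread('pics/side13.png')[110:250,230:370],(400,400)),cv2.resize(cv2.imread('pics/scene13.png')[120:260,240:380],(400,400))]))
E
```

```text
clock: 18.03
tcp_pos: [0.5378, 0.0262, 0.2229]
orientation: [-0.0, 0.846, 0.534, -0.001]
wrist_force: [-0.1, 0.6, -2.3]
finger_gap: 0.0218
clock 18.03 tcp [0.5378 0.0262 0.2229] psi 64.52 gap 0.0218 F [-0.1  0.6 -2.3] j [-0.1   0.24 -0.04  1.29 -0.    1.92] tilt [-1.2e-03 -5.0e-04 -1.0e+00]
d units [-0.0002  0.0022  0.1361] rows>=2.6 turn units -0.1
wrist botbody 711 ((541.9497680664062, 33.912296295166016), 21.704608917236328) 0.1250639781411682
side botbody 323 ((529.91552734375, 25.227201461791992), 23.365676879882812) 0.12516450188604278
scene botbody 329 ((528.4957885742188, 28.49117660522461), 23.37521743774414) 0.12539778324762396
```

View pics/s13c.png

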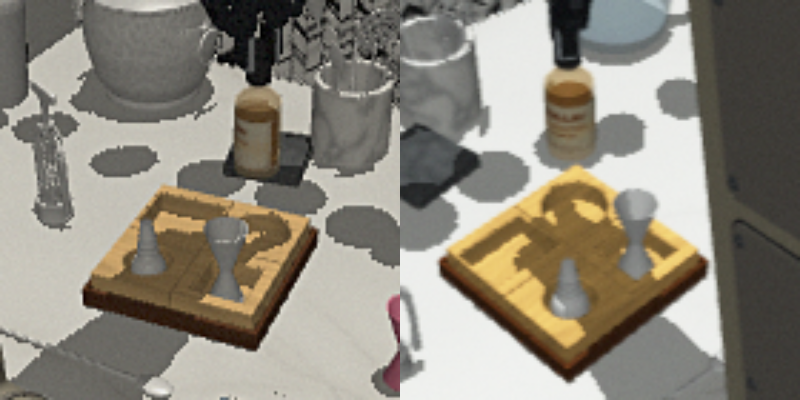

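View pics/wrist13.png

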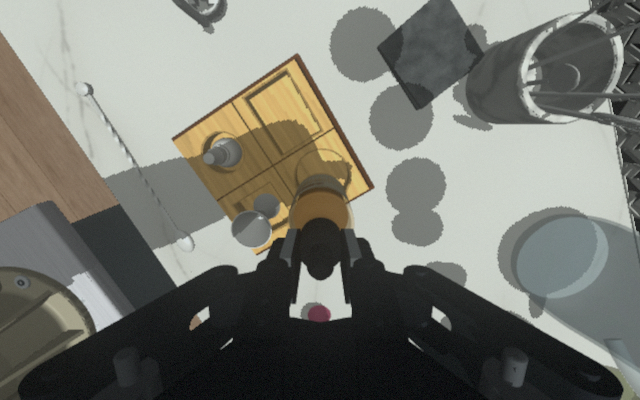

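```bash
python3 - <<'E'
from h import *
from scipy.optimize import least_squares
print(env.get_state()['tcp_pos'])
for n in ('wrist','side','scene'):
    c=env.read_camera(n); W=cloud(c)
    P=W.reshape(-1,3);P=P[~np.isnan(P[:,0])]
    for a,b in ((.126,.145),(.145,.165),(.165,.185)):
        Q=P[(P[:,2]>a)&(P[:,2]<b)&(np.linalg.norm(P[:,:2]-(.535,.027),axis=1)<.035)]
        if len(Q)<10: continue
        f=least_squares(lambda x:np.hypot(Q[:,0]-x[0],Q[:,1]-x[1])-.0235,[.535,.027],loss='soft_l1',f_scale=.001)
        print(n,a,len(Q),f.x.round(4))
E
```

```text
[0.53587058 0.02939448 0.22360358]
wrist 0.126 133 [0.5361 0.0293]
wrist 0.145 209 [0.5361 0.0294]
wrist 0.165 269 [0.536  0.0294]
side 0.126 96 [0.5348 0.0308]
side 0.145 96 [0.5344 0.0307]
side 0.165 109 [0.5346 0.0307]
scene 0.126 87 [0.5324 0.0255]
scene 0.145 110 [0.5322 0.0261]
scene 0.165 104 [0.5324 0.0255]
```

The bottle hangs truly vertical, centred on the TCP. Lowering.

```bash

python3 -m creep '{"hand":[5,5,5,5,5],"delta_pos":[[-0.002,0.006,0.02],[0,0,0.03],[0,0,0.03],[0,0,0.02],[0,0,0]],"turn":[0,0,0,0,0]}' 50
python3 -m creep '{"hand":[5,5,5,5,5],"delta_pos":[[0,0,0.01],[0,0,0.008],[0,0,0],[0,0,0],[0,0,0]],"turn":[0,0,0,0,0]}' 50
python3 go.py .5395 .0261 .114 65
```

```text
clock: 18.75
tcp_pos: [0.5374, 0.0264, 0.1409]
orientation: [-0.002, 0.844, 0.536, -0.003]
wrist_force: [-1.2, 1.3, -2.6]
finger_gap: 0.0219
clock: 19.17
tcp_pos: [0.5411, 0.0251, 0.1308]
orientation: [0.0, 0.845, 0.535, 0.001]
wrist_force: [-0.8, -0.4, -2.5]
finger_gap: 0.0217
clock 19.17 tcp [0.5411 0.0251 0.1308] psi 64.73 gap 0.0217 F [-0.8 -0.4 -2.5] j [-0.1   0.29 -0.21  1.07 -0.    1.91] tilt [ 1.5e-03 -2.0e-04 -1.0e+00]
d units [ 0.0003 -0.0024  0.021 ] rows>=0.4 turn units -0.05
```

```bash

python3 -m creep '{"hand":[5,5,5,5,5],"delta_pos":[[0,-0.002,0.007],[0,0,0.007],[0,0,0.005],[0,0,0],[0,0,0]],"turn":[0,0,0,0,0]}' 50
python3 go.py .5395 .0261 .114 65
```

```text
clock: 19.58
tcp_pos: [0.5388, 0.0258, 0.1144]
orientation: [-0.0, 0.845, 0.535, -0.0]
wrist_force: [1.7, 0.7, -1.6]
finger_gap: 0.0214
clock 19.58 tcp [0.5388 0.0258 0.1144] psi 64.72 gap 0.0214 F [ 1.7  0.7 -1.6] j [-0.1   0.3  -0.24  1.03 -0.    1.91] tilt [-6.e-04 -0.e+00 -1.e+00]
d units [0.0008 0.0006 0.0005] rows>=0.0 turn units -0.06
```

```bash

python3 -m creep '{"hand":[5,5,45,45,45],"delta_pos":[[0,0,0.002],[0,0,0],[0,0,0],[0,0,0],[0,0,0]],"turn":[0,0,0,0,0]}' 50
python3 -m creep '{"hand":[45,45,45,45,45],"delta_pos":[[0,0,-0.015],[0,0,-0.035],[0,0,-0.04],[0,0,-0.04],[0,0,-0.035]],"turn":[0,0,0,0,0]}' 50
python3 go.py .505 .2645 .25 65
python3 - <<'E'
from h import *
from scipy.optimize import least_squares
for n in ('wrist','side','scene'):
    c=env.read_camera(n); save(c,n+'14.png'); W=cloud(c)
    P=W.reshape(-1,3);P=P[~np.isnan(P[:,0])]
    Q=P[(P[:,2]>.045)&(P[:,2]<.08)&(np.linalg.norm(P[:,:2]-(.539,.027),axis=1)<.035)]
    if len(Q)>10: print(n,len(Q),least_squares(lambda x:np.hypot(Q[:,0]-x[0],Q[:,1]-x[1])-.0235,[.535,.027],loss='soft_l1',f_scale=.001).x.round(4))
    Q=P[(P[:,2]>.11)&(P[:,2]<.18)&(np.linalg.norm(P[:,:2]-(.539,.027),axis=1)<.02)]; print('top',Q[:,2].max(), np.median(Q[Q[:,2]>.14],0))
    # corkscrew crossbar
    Q=P[(P[:,2]>.15)&(P[:,2]<.175)&(np.linalg.norm(P[:,:2]-(.504,.264),axis=1)<.04)]
    if len(Q)>10:
        r=cv2.minAreaRect((Q[:,:2]*1000).astype(np.float32)); w,v=np.linalg.eigh(np.cov(Q[:,:2].T)); print('cork',len(Q),r,np.degrees(np.arctan2(v[1,1],v[0,1])))
cv2.imwrite('pics/s14c.png',np.hstack([cv2.resize(cv2.imread('pics/side14.png')[110:250,230:370],(400,400)),cv2.resize(cv2.imread('pics/scene14.png')[120:260,240:380],(400,400))]))
E
```

```text
clock: 20.0
tcp_pos: [0.5393, 0.0258, 0.1132]
orientation: [0.0, 0.845, 0.535, 0.0]
wrist_force: [0.7, 0.5, 1.2]
finger_gap: 0.0447
clock: 20.42
tcp_pos: [0.5392, 0.0258, 0.247]
orientation: [0.0, 0.845, 0.535, 0.0]
wrist_force: [0.6, 0.3, -0.3]
finger_gap: 0.0449
clock 20.42 tcp [0.5392 0.0258 0.247 ] psi 64.73 gap 0.0449 F [ 0.6  0.3 -0.3] j [-0.1   0.24  0.01  1.34 -0.    1.91] tilt [ 9.e-04 -2.e-04 -1.e+00]
d units [ 0.2516 -0.166  -0.0038] rows>=5.8 turn units -0.05
wrist 121 [0.5398 0.0258]
top 0.15642670995322405 [0.54035374 0.02706188 0.15289923]
side 136 [0.5382 0.0265]
top 0.15836850011945625 [0.53365909 0.02436351 0.15055965]
cork 48 ((503.62481689453125, 266.766845703125), (48.039337158203125, 8.591293334960938), 68.84471893310547) 66.78031419958332
scene 149 [0.5354 0.0212]
top 0.15409921205203947 [0.53260756 0.02429684 0.14842575]
cork 108 ((503.2914733886719, 262.547119140625), (44.88282775878906, 9.53014850616455), 63.5993766784668) 64.59963477280218
```

View pics/s14c.png

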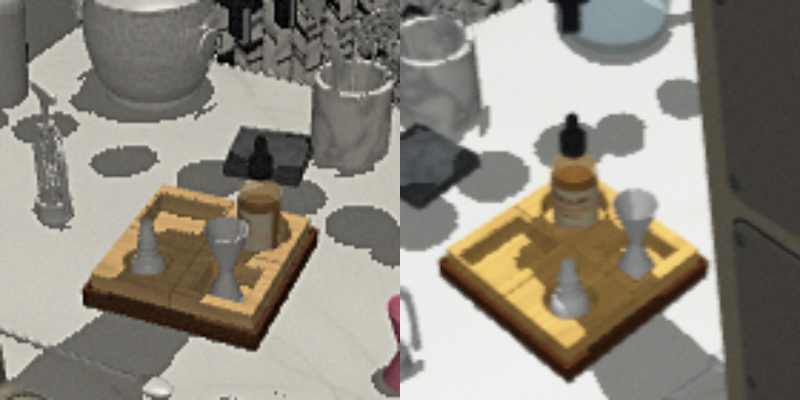

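The bottle is down, with its top at z≈0.154. Now the corkscrew.

```bash

python3 -m creep '{"hand":[45,45,45,45,45],"delta_pos":[[0.032,-0.021,0],[0.039,-0.026,0],[0.039,-0.026,0],[0.039,-0.026,0],[0.039,-0.026,0]],"turn":[0,0,0,0,0]}' 50
python3 -m creep '{"hand":[45,45,45,45,45],"delta_pos":[[0.032,-0.021,0],[0.021,-0.013,0],[0.010,-0.007,0],[0,0,0],[0,0,0]],"turn":[0,0,0,0,0]}' 50
python3 go.py .5055 .2655 .2 65
python3 - <<'E'
from h import *
for n in ('wrist','side','scene'):
    c=env.read_camera(n); save(c,n+'15.png'); W=cloud(c); P=W.reshape(-1,3);P=P[~np.isnan(P[:,0])]
    Q=P[(P[:,2]>.15)&(P[:,2]<.175)&(np.linalg.norm(P[:,:2]-(.5055,.2655),axis=1)<.035)]
    if len(Q)>10:
        r=cv2.minAreaRect((Q[:,:2]*1000).astype(np.float32)); w,v=np.linalg.eigh(np.cov(Q[:,:2].T)); print(n,'cork',len(Q),r,np.degrees(np.arctan2(v[1,1],v[0,1])),Q[:,2].max())
E
```

```text
clock: 20.98
tcp_pos: [0.5118, 0.2057, 0.2435]
orientation: [-0.0, 0.845, 0.535, -0.001]
wrist_force: [0.3, -0.1, 0.5]
finger_gap: 0.0446
clock: 21.4
tcp_pos: [0.5043, 0.2636, 0.2441]
orientation: [0.0, 0.844, 0.536, -0.001]
wrist_force: [-0.2, -0.2, -0.2]
finger_gap: 0.0448
clock 21.40 tcp [0.5043 0.2636 0.2441] psi 64.76 gap 0.0448 F [-0.2 -0.2 -0.2] j [ 0.34  0.3   0.08  1.36 -0.    2.35] tilt [-0.0015 -0.0013 -1.    ]
d units [0.0028 0.0004 0.0551] rows>=1.1 turn units -0.05
wrist cork 363 ((507.67803955078125, 266.0513916015625), (46.15771484375, 6.443324089050293), 64.73751068115234) 64.83407689488186 0.16754315579887893
side cork 48 ((504.34698486328125, 266.0206298828125), (46.219696044921875, 7.639943599700928), 62.85396194458008) 65.266464254123 0.16856253151622436
scene cork 109 ((502.95416259765625, 262.49957275390625), (45.083614349365234, 8.580848693847656), 63.476932525634766) 65.73994504837411 0.16728633418885486
```

View pics/wrist15.png

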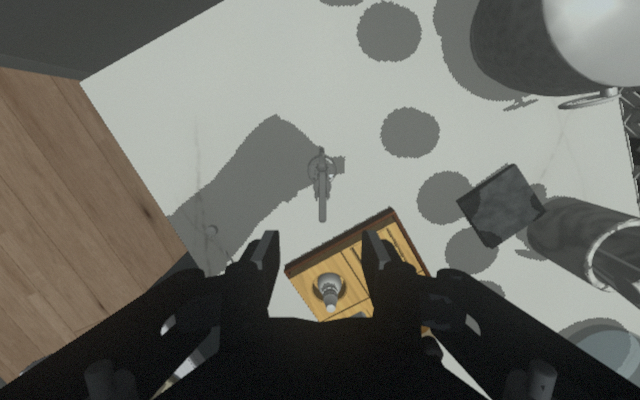

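```bash

python3 -m creep '{"hand":[45,45,45,45,45],"delta_pos":[[0.0035,0.001,0.02],[0,0,0.03],[0,0,0.03],[0,0,0.02],[0,0,0.01]],"turn":[0,0,0,0,0]}' 40
python3 -m creep '{"hand":[45,45,45,45,45],"delta_pos":[[0,0,0.01],[0,0,0],[0,0,0],[0,0,0],[0,0,0]],"turn":[0,0,0,0,0]}' 40
python3 go.py .5065 .2657 .108 65
python3 - <<'E'
from h import *
c=env.read_camera('wrist'); save(c,'wrist16.png')
E
```

```text
clock: 21.97
tcp_pos: [0.5057, 0.2644, 0.1547]
orientation: [-0.0, 0.845, 0.534, -0.002]
wrist_force: [-0.7, 0.4, 0.1]
finger_gap: 0.045
clock: 22.38
tcp_pos: [0.5074, 0.2665, 0.1504]
orientation: [0.0, 0.845, 0.535, 0.001]
wrist_force: [-0.6, -0.6, 0.1]
finger_gap: 0.0451
clock 22.38 tcp [0.5074 0.2665 0.1504] psi 64.73 gap 0.0451 F [-0.6 -0.6  0.1] j [ 0.34  0.34 -0.09  1.14 -0.    2.36] tilt [ 2.1e-03  6.0e-04 -1.0e+00]
d units [-0.0014 -0.0008  0.053 ] rows>=1.0 turn units -0.05
```

View pics/wrist16.png

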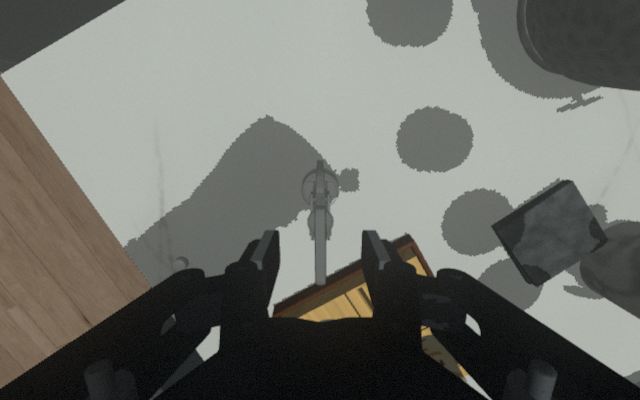

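```bash

python3 -m creep '{"hand":[45,45,45,45,45],"delta_pos":[[-0.001,-0.001,0.02],[0,0,0.018],[0,0,0.010],[0,0,0.003],[0,0,0]],"turn":[0,0,0,0,0]}' 40
python3 go.py .5065 .2657 .108 65
python3 -m creep '{"hand":[3,3,3,3,3],"delta_pos":[[0,0,0],[0,0,0],[0,0,0],[0,0,0],[0,0,0]],"turn":[0,0,0,0,0]}' 60
python3 go.py .5065 .2657 .108 65
```

```text
clock: 22.85
tcp_pos: [0.5052, 0.2658, 0.108]
orientation: [-0.0, 0.845, 0.535, -0.0]
wrist_force: [-0.5, 0.2, -0.2]
finger_gap: 0.0449
clock 22.85 tcp [0.5052 0.2658 0.108 ] psi 64.73 gap 0.0449 F [-0.5  0.2 -0.2] j [ 0.34  0.36 -0.16  1.05 -0.    2.36] tilt [-9.e-04 -4.e-04 -1.e+00]
d units [0.0006 0.0015 0.    ] rows>=0.0 turn units -0.05
clock: 23.27
tcp_pos: [0.5079, 0.266, 0.1116]
orientation: [0.001, 0.845, 0.535, 0.003]
wrist_force: [0.2, -3.5, 10.0]
finger_gap: 0.0064
clock 23.27 tcp [0.5079 0.266  0.1116] psi 64.72 gap 0.0064 F [ 0.2 -3.5 10. ] j [ 0.34  0.36 -0.16  1.05 -0.    2.36] tilt [ 5.9e-03  3.0e-04 -1.0e+00]
d units [-0.0011 -0.0014  0.0045] rows>=0.1 turn units -0.06
```

```bash
python3 - <<'E'
from h import *
s=env.get_state();print(s['finger_gap'],s['tcp_pos'],s['wrist_force'])
A=[]
for n,b in (('wrist',(120,320,220,420)),('side',(90,210,190,310)),('scene',(150,270,170,290))):
    c=env.read_camera(n); A.append(cv2.resize(c['pixels'][b[0]:b[1],b[2]:b[3],::-1],(400,400),interpolation=cv2.INTER_CUBIC))
cv2.imwrite('pics/p17.png',np.hstack(A[1:]));cv2.imwrite('pics/p17w.png',A[0])
E
```

```text
0.006361587995160059 [0.50788183 0.26603106 0.111589  ] [ 0.22675151 -3.54343926  9.95967545]
```

View pics/p17.png

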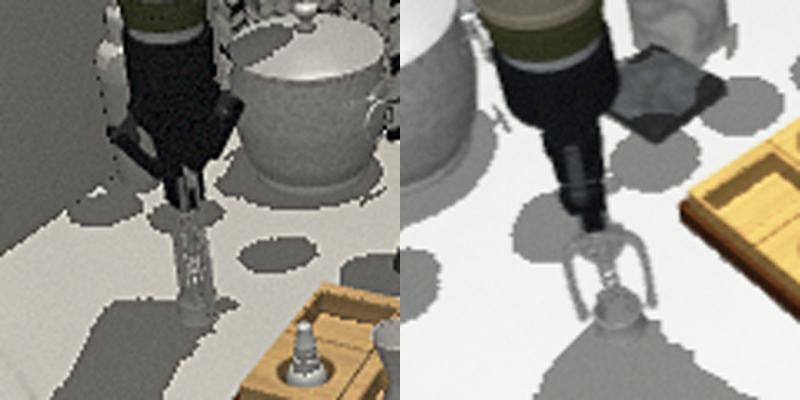

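View pics/p17w.png

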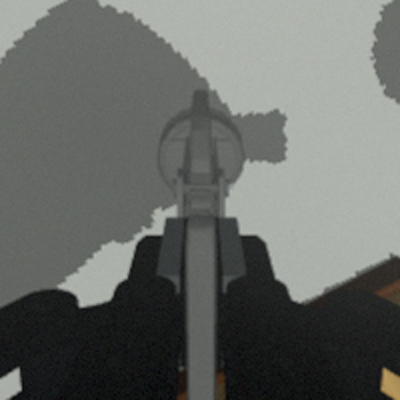

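```bash
python3 - <<'E'
from h import *
c=env.read_camera('scene'); W=cloud(c)
for r in range(205,246,2):
    print(r,[ (tuple(W[r,k].round(3)), int(c['pixels'][r,k].mean())) for k in (226,229,232)])
c=env.read_camera('wrist'); W=cloud(c)
print('wrist')
for r in range(160,320,8): print(r,[(tuple(W[r,k].round(3)), int(c['pixels'][r,k].mean())) for k in (310,320,330)])
E
```

```text
205 [((np.float64(0.455), np.float64(0.281), np.float64(0.216)), 27), ((np.float64(0.45), np.float64(0.276), np.float64(0.217)), 17), ((np.float64(0.498), np.float64(0.251), np.float64(0.161)), 133)]
207 [((np.float64(0.45), np.float64(0.284), np.float64(0.215)), 39), ((np.float64(0.444), np.float64(0.279), np.float64(0.217)), 20), ((np.float64(0.495), np.float64(0.253), np.float64(0.158)), 123)]
209 [((np.float64(0.445), np.float64(0.286), np.float64(0.215)), 35), ((np.float64(0.446), np.float64(0.28), np.float64(0.21)), 17), ((np.float64(0.635), np.float64(0.2), np.float64(-0.0)), 209)]
211 [((np.float64(0.454), np.float64(0.284), np.float64(0.199)), 25), ((np.float64(0.455), np.float64(0.277), np.float64(0.194)), 17), ((np.float64(0.505), np.float64(0.251), np.float64(0.134)), 195)]
213 [((np.float64(0.474), np.float64(0.278), np.float64(0.172)), 17), ((np.float64(0.49), np.float64(0.265), np.float64(0.149)), 15), ((np.float64(0.493), np.float64(0.257), np.float64(0.141)), 183)]
215 [((np.float64(0.494), np.float64(0.272), np.float64(0.145)), 22), ((np.float64(0.488), np.float64(0
[... 6403 characters left out ...]
oat64(0.266), np.float64(0.166)), 96), ((np.float64(0.51), np.float64(0.261), np.float64(0.161)), 26)]
296 [((np.float64(0.501), np.float64(0.263), np.float64(0.163)), 25), ((np.float64(0.506), np.float64(0.262), np.float64(0.165)), 97), ((np.float64(0.508), np.float64(0.258), np.float64(0.161)), 26)]
304 [((np.float64(0.444), np.float64(0.156), np.float64(0.001)), 58), ((np.float64(0.504), np.float64(0.26), np.float64(0.167)), 95), ((np.float64(0.469), np.float64(0.16), np.float64(0.021)), 29)]
312 [((np.float64(0.445), np.float64(0.157), np.float64(0.017)), 22), ((np.float64(0.502), np.float64(0.256), np.float64(0.166)), 98), ((np.float64(0.465), np.float64(0.151), np.float64(0.021)), 54)]
```

The gap of 6.4 mm and the 10 N upward force show the fingertips are resting on top of the yoke (z≈0.117), not pinching its sides. I'll open and measure where the tips and the gripper body really are.

```bash

python3 -m creep '{"hand":[40,40,40,40,40],"delta_pos":[[0,0,0],[0,0,0],[0,0,0],[0,0,0],[0,0,0]],"turn":[0,0,0,0,0]}' 40
python3 go.py .5065 .2657 .108 65
python3 - <<'E'
from h import *
s=env.get_state(); q=Rq(s['orientation'])
c=env.read_camera('wrist'); save(c,'wrist18.png'); W=cloud(c); T=q.inv().apply(W.reshape(-1,3)-s['tcp_pos']).reshape(W.shape)*1000
for col in (240,255,262,270,275,300,320,340,370,380,390):
    print(col,[ (r,tuple(T[r,col].round(0).astype(int))) for r in range(232,398,16) if not np.isnan(T[r,col,0])])
np.save('T18.npy',T)
for n in('side','scene'):
    c=env.read_camera(n); save(c,n+'18.png'); W=cloud(c); T=q.inv().apply(W.reshape(-1,3)-s['tcp_pos']).reshape(W.shape)*1000
    dark=c['pixels'].max(-1)<60
    m=dark&(abs(T[...,0])<25)&(abs(T[...,1])<60)&(T[...,2]<40)
    print(n,m.sum(),'max z of dark',np.sort(T[m][:,2])[-12:].round(0))
E
```

```text
clock: 23.93
tcp_pos: [0.5065, 0.2662, 0.1096]
orientation: [0.0, 0.845, 0.535, 0.001]
wrist_force: [0.0, 0.9, 6.2]
finger_gap: 0.0401
clock 23.93 tcp [0.5065 0.2662 0.1096] psi 64.73 gap 0.0401 F [0.  0.9 6.2] j [ 0.34  0.36 -0.16  1.05 -0.    2.36] tilt [ 2.4e-03  8.0e-04 -1.0e+00]
d units [-0.0006  0.0003  0.002 ] rows>=0.0 turn units -0.05
240 [(232, (np.int64(-41), np.int64(-82), np.int64(109))), (248, (np.int64(-59), np.int64(-84), np.int64(110))), (264, (np.int64(13), np.int64(-32), np.int64(-57))), (280, (np.int64(13), np.int64(-28), np.int64(-69))), (296, (np.int64(18), np.int64(-24), np.int64(-85))), (312, (np.int64(18), np.int64(-22), np.int64(-92))), (328, (np.int64(18), np.int64(-20), np.int64(-99))), (344, (np.int64(19), np.int64(-18), np.int64(-104))), (360, (np.int64(21), np.int64(-16), np.int64(-110))), (376, (np.int64(20), np.int64(-15), np.int64(-113)))]
255 [(232, (np.int64(-41), np.int64(-66), np.int64(108))), (248, (np.int64(8), np.int64(-31), np.int64(-33))), (264, (np.int64(13), np.int64(-26), np.int64(-57))), (280, (np.int64(13), np.int64(-23), np.int64(-69))
[... 4736 characters left out ...]
390 [(232, (np.int64(-41), np.int64(71), np.int64(109))), (248, (np.int64(8), np.int64(34), np.int64(-32))), (264, (np.int64(15), np.int64(26), np.int64(-61))), (280, (np.int64(13), np.int64(24), np.int64(-69))), (296, (np.int64(19), np.int64(20), np.int64(-87))), (312, (np.int64(17), np.int64(19), np.int64(-92))), (328, (np.int64(18), np.int64(17), np.int64(-98))), (344, (np.int64(20), np.int64(15), np.int64(-106))), (360, (np.int64(19), np.int64(14), np.int64(-109))), (376, (np.int64(21), np.int64(13), np.int64(-114)))]
side 1309 max z of dark [-25. -25. -24. -24. -22. -21. -21. -20. -19. -18. -18. -17.]
scene 1460 max z of dark [-29. -28. -28. -27. -27. -27. -26. -26. -26. -24. -24. -23.]
```

View pics/wrist18.png

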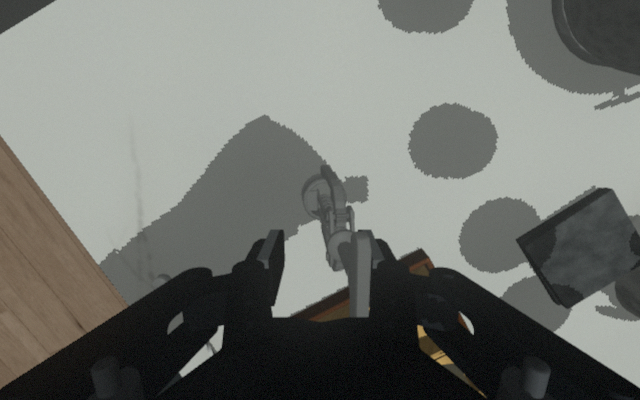

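```bash
python3 - <<'E'
import cv2,numpy as np
cv2.imwrite('pics/p18.png',np.hstack([cv2.resize(cv2.imread('pics/side18.png')[90:210,190:310],(400,400)),cv2.resize(cv2.imread('pics/scene18.png')[150:270,170:290],(400,400))]))
E
```

```text
(no output)
```

View pics/p18.png

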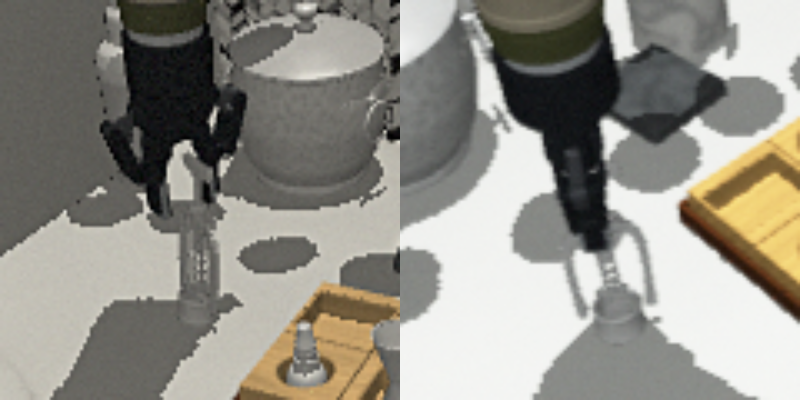

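The corkscrew is leaning about 5° against the right finger, at wrist (260,360). It's held there by a fingertip pressing on it with 6 N. I'll lift a little to unload it.

```bash

python3 -m creep '{"hand":[40,40,40,40,40],"delta_pos":[[0,0,-0.002],[0,0,-0.002],[0,0,-0.002],[0,0,0],[0,0,0]],"turn":[0,0,0,0,0]}' 40
python3 go.py .5065 .2657 .108 65
python3 - <<'E'
from h import *
c=env.read_camera('wrist'); save(c,'wrist19.png')
cv2.imwrite('pics/p19.png',c['pixels'][100:350,200:450,::-1])
E
```

```text
clock: 24.5
tcp_pos: [0.5054, 0.2658, 0.1129]
orientation: [-0.0, 0.845, 0.535, -0.0]
wrist_force: [0.3, -0.2, 0.3]
finger_gap: 0.0402
clock 24.50 tcp [0.5054 0.2658 0.1129] psi 64.73 gap 0.0402 F [ 0.3 -0.2  0.3] j [ 0.34  0.36 -0.16  1.06 -0.    2.36] tilt [-4.e-04 -3.e-04 -1.e+00]
d units [0.0005 0.0013 0.0062] rows>=0.1 turn units -0.05
```

View pics/p19.png

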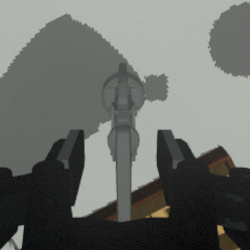

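```bash
python3 - <<'E'
from h import *
s=env.get_state(); q=Rq(s['orientation']); print(env.nose_length, s['tcp_pos'])
for n in('side','scene','wrist'):
    c=env.read_camera(n); save(c,n+'20.png'); W=cloud(c); T=q.inv().apply(W.reshape(-1,3)-s['tcp_pos']).reshape(W.shape)*1000
    for sg in (-1,1):
        m=(abs(T[...,0])<16)&(sg*T[...,1]>15)&(sg*T[...,1]<45)&(T[...,2]<60)&(T[...,2]>-120)
        z=np.sort(T[m][:,2]); print(n,sg,m.sum(),z[-15:].round(0))
    for z in (-20,0,11): print('proj tip',z,[tuple(np.round(w2px(c,s['tcp_pos']+q.apply([0,y,z/1000])),0)) for y in (-.022,.022)])
    P=W.reshape(-1,3);P=P[~np.isnan(P[:,0])]
    Q=P[(P[:,2]>.15)&(P[:,2]<.175)&(np.linalg.norm(P[:,:2]-(.5065,.2655),axis=1)<.026)]
    if n!='wrist': cv2.imwrite(f'pics/z20{n}.png',cv2.resize(c['pixels'][120:220,190:290,::-1],(500,500),interpolation=cv2.INTER_NEAREST))
E
```

```text
0.011 [0.50539308 0.26576804 0.11287383]
side -1 228 [-29. -29. -29. -28. -26. -26. -25. -25. -24. -21. -20. -20. -19. -18.
 -17.]
side 1 198 [-25. -25. -25. -24. -23. -22. -21. -21. -20. -19. -19. -19. -19. -18.
 -16.]
proj tip -20 [(np.float64(152.0), np.float64(239.0)), (np.float64(148.0), np.float64(252.0))]
proj tip 0 [(np.float64(158.0), np.float64(240.0)), (np.float64(153.0), np.float64(252.0))]
proj tip 11 [(np.float64(161.0), np.float64(240.0)), (np.float64(156.0), np.float64(253.0))]
scene -1 177 [-24. -23. -23. -21. -21. -21. -21. -20. -19. -18. -18. -16. -15. -13.
 -12.]
scene 1 2 [-51. -46.]
proj tip -20 [(np.float64(221.0), np.float64(228.0)), (np.float64(208.0), np.float64(226.0))]
proj tip 0 [(np.float64(226.0), np.float64(229.0)), (np.float64(213.0), np.float64(227.0))]
proj tip 11 [(np.float64(229.0), np.float64(230.0)), (np.float64(216.0), np.float64(228.0))]
wrist -1 6793 [-16. -16. -16. -16. -15. -15. -15. -15. -15. -15. -15. -15. -14. -14.
 -14.]
wrist 1 6895 [-15. -14. -14. -14. -14. -14. -11. -11. -10. -10.  -9.  -9.  -9.  -9.
  -9.]
proj tip -20 [(np.float64(252.0), np.float64(279.0)), (np.float64(252.0), np.float64(362.0))]
proj tip 0 [(np.float64(237.0), np.float64(284.0)), (np.float64(237.0), np.float64(357.0))]
proj tip 11 [(np.float64(230.0), np.float64(286.0)), (np.float64(230.0), np.float64(355.0))]
```

View pics/z20side.png

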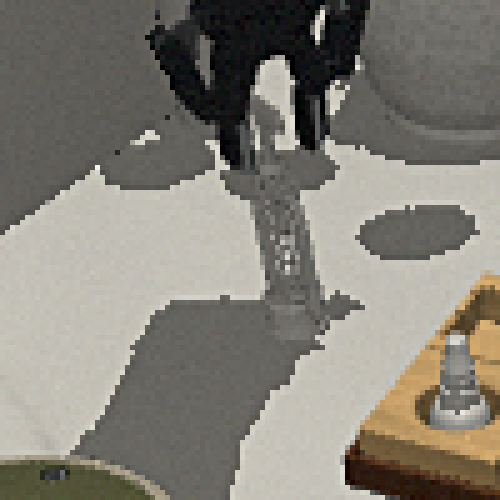

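All three cameras agree that the fingertips are really about 16 mm behind the reported TCP at this opening, not 11 mm ahead. The body is correspondingly higher. The corkscrew is upright again, so I'll lower 29 mm more to put the tips at z≈0.10.

```bash

python3 -m creep '{"hand":[40,40,40,40,40],"delta_pos":[[0,0.001,0.008],[0,0,0.01],[0,0,0.01],[0,0,0.008],[0,0,0]],"turn":[0,0,0,0,0]}' 40
python3 go.py .5065 .2657 .084 65
python3 - <<'E'
from h import *
s=env.get_state(); q=Rq(s['orientation'])
c=env.read_camera('wrist'); save(c,'wrist21.png'); cv2.imwrite('pics/p21.png',c['pixels'][100:350,200:450,::-1])
c=env.read_camera('side'); W=cloud(c);T=q.inv().apply(W.reshape(-1,3)-s['tcp_pos']).reshape(W.shape)*1000
for sg in (-1,1):
    m=(abs(T[...,0])<16)&(sg*T[...,1]>17)&(sg*T[...,1]<45)&(T[...,2]<60)&(T[...,2]>-120); print(np.sort(W[m][:,2])[:8].round(3))
E
```

```text
clock: 25.12
tcp_pos: [0.5048, 0.265, 0.082]
orientation: [-0.0, 0.845, 0.535, -0.002]
wrist_force: [0.6, -0.4, -0.4]
finger_gap: 0.0402
clock 25.12 tcp [0.5048 0.265  0.082 ] psi 64.73 gap 0.0402 F [ 0.6 -0.4 -0.4] j [ 0.34  0.38 -0.2   0.99 -0.    2.35] tilt [-0.0034 -0.0013 -1.    ]
d units [ 0.0017  0.0015 -0.0025] rows>=0.1 turn units -0.05
[0.024 0.027 0.027 0.031 0.1   0.1   0.103 0.105]
[0.026 0.098 0.102 0.102 0.102 0.104 0.104 0.105]
```

View pics/p21.png

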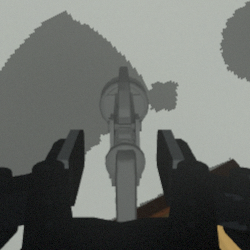

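Tips are at z≈0.10 with no contact force. Closing.

```bash

python3 -m creep '{"hand":[5,5,5,5,5],"delta_pos":[[0,0,0],[0,0,0],[0,0,0],[0,0,0],[0,0,0]],"turn":[0,0,0,0,0]}' 60
python3 go.py .5065 .2657 .084 65
python3 - <<'E'
from h import *
c=env.read_camera('wrist'); cv2.imwrite('pics/p22.png',c['pixels'][100:350,200:450,::-1])
E
```

```text
clock: 25.63
tcp_pos: [0.5068, 0.2656, 0.0849]
orientation: [0.0, 0.845, 0.535, 0.001]
wrist_force: [0.9, 0.7, 1.5]
finger_gap: 0.0137
clock 25.63 tcp [0.5068 0.2656 0.0849] psi 64.73 gap 0.0137 F [0.9 0.7 1.5] j [ 0.34  0.38 -0.2   0.99 -0.    2.35] tilt [ 1.3e-03  1.0e-04 -1.0e+00]
d units [-0.0001 -0.0004  0.0011] rows>=0.0 turn units -0.05
```

View pics/p22.png

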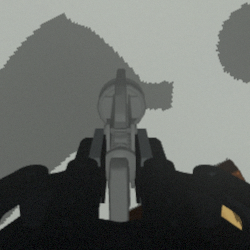

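The gap is 13.7 mm, which matches the yoke's 14. Lifting and turning to the opening's heading.

```bash

python3 -m creep '{"hand":[5,5,5,5,5],"delta_pos":[[0,0,-0.015],[0,0,-0.025],[0,0,-0.03],[0,0,-0.03],[0,0,-0.02]],"turn":[0,0,-0.5,-0.8,-1]}' 60
python3 -m creep '{"hand":[5,5,5,5,5],"delta_pos":[[0,0,0],[0,0,0],[0,0,0],[0,0,0],[0,0,0]],"turn":[-1,-1,-1,-0.7,-0.2]}' 60
python3 go.py .5307 .1137 .18 95.8
python3 - <<'E'
from h import *
c=env.read_camera('side'); save(c,'side23.png'); a=cv2.resize(c['pixels'][80:220,190:330,::-1],(400,400))
c=env.read_camera('scene'); save(c,'scene23.png'); cv2.imwrite('pics/p23.png',np.hstack([a,cv2.resize(c['pixels'][130:270,170:310,::-1],(400,400))]))
E
```

```text
clock: 26.1
tcp_pos: [0.5063, 0.2657, 0.1821]
orientation: [0.0, 0.786, 0.619, 0.0]
wrist_force: [0.7, 0.8, -2.8]
finger_gap: 0.0142
clock: 26.52
tcp_pos: [0.5056, 0.2654, 0.1797]
orientation: [-0.0, 0.67, 0.742, -0.001]
wrist_force: [0.1, -0.2, -2.2]
finger_gap: 0.0135
clock 26.52 tcp [0.5056 0.2654 0.1797] psi 95.85 gap 0.0135 F [ 0.1 -0.2 -2.2] j [ 0.34  0.32 -0.04  1.21  0.    1.81] tilt [-1.5e-03 -4.0e-04 -1.0e+00]
d units [-0.1918  0.0118 -0.0003] rows>=3.7 turn units 0.01
```

View pics/p23.png

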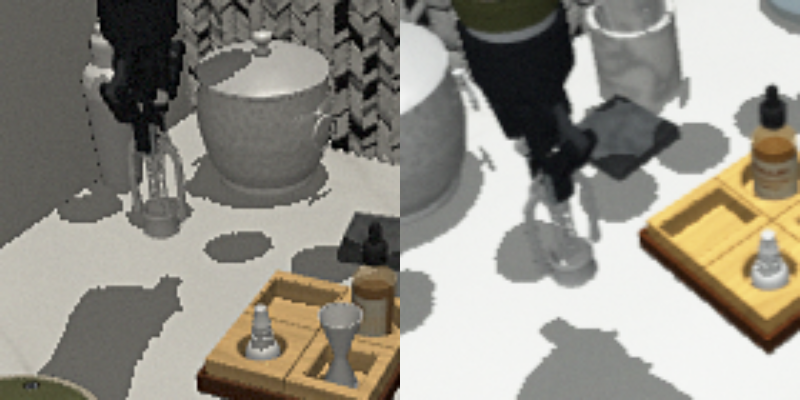

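The corkscrew is held upright. Moving over the oblong opening.

```bash

python3 -m creep '{"hand":[5,5,5,5,5],"delta_pos":[[-0.028,0.002,0],[-0.042,0.003,0],[-0.044,0.003,0],[-0.038,0.002,0],[-0.025,0.001,0]],"turn":[0,0,0,0,0]}' 60
python3 -m creep '{"hand":[5,5,5,5,5],"delta_pos":[[-0.013,0.001,0],[0,0,0],[0,0,0],[0,0,0],[0,0,0]],"turn":[0,0,0,0,0]}' 60
python3 go.py .5307 .1137 .098 95.8
python3 - <<'E'
from h import *
s=env.get_state()
for n in ('side','scene','wrist'):
    c=env.read_camera(n); save(c,n+'24.png'); W=cloud(c); P=W.reshape(-1,3);P=P[~np.isnan(P[:,0])]
    Q=P[(P[:,2]>.115)&(P[:,2]<.17)&(np.linalg.norm(P[:,:2]-s['tcp_pos'][:2],axis=1)<.045)]
    r=cv2.minAreaRect((Q[:,:2]*1000).astype(np.float32)); w,v=np.linalg.eigh(np.cov(Q[:,:2].T)); print(n,'wings',len(Q),r,np.degrees(np.arctan2(v[1,1],v[0,1])),s['tcp_pos'])
    Q=P[(P[:,2]>.085)&(P[:,2]<.11)&(np.linalg.norm(P[:,:2]-s['tcp_pos'][:2],axis=1)<.035)]
    if len(Q)>10: print('bell',len(Q),cv2.minEnclosingCircle((Q[:,:2]*1000).astype(np.float32)),Q[:,2].min())
E
```

```text
clock: 27.03
tcp_pos: [0.5293, 0.123, 0.1802]
orientation: [0.0, 0.672, 0.741, -0.0]
wrist_force: [-0.0, -0.3, -2.9]
finger_gap: 0.0139
clock: 27.45
tcp_pos: [0.5307, 0.1165, 0.1803]
orientation: [-0.0, 0.67, 0.742, 0.0]
wrist_force: [0.0, 0.7, -2.9]
finger_gap: 0.0141
clock 27.45 tcp [0.5307 0.1165 0.1803] psi 95.81 gap 0.0141 F [ 0.   0.7 -2.9] j [ 0.07  0.27 -0.11  1.19  0.    1.54] tilt [-3.e-04  3.e-04 -1.e+00]
d units [-0.0035 -0.0003  0.1029] rows>=2.0 turn units 0.0
side wings 242 ((528.6326904296875, 115.71227264404297), (39.14801788330078, 54.451290130615234), 40.22023010253906) 97.24948811915554 [0.53071788 0.11648739 0.18028821]
bell 51 ((529.954345703125, 115.80625915527344), 21.15433120727539) 0.0978856479541339
scene wings 275 ((526.8046264648438, 113.36972045898438), (54.49509811401367, 38.30129623413086), 61.1576042175293) 94.9237895826917 [0.53071788 0.11648739 0.18028821]
bell 70 ((526.7915649414062, 113.36582946777344), 19.753690719604492) 0.09502609358656733
wrist wings 1100 ((530.9346313476562, 125.53024291992188), (39.135257720947266, 45.835174560546875), 6.091545104980469) 177.67483176825306 [0.53071788 0.11648739 0.18028821]
bell 163 ((531.4677734375, 121.47557067871094), 19.36852264404297) 0.09773919195445607
```

View pics/wrist24.png

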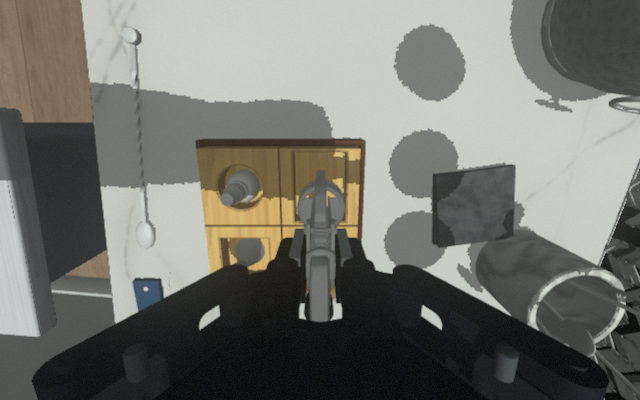

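```bash

python3 -m creep '{"hand":[5,5,5,5,5],"delta_pos":[[-0.0025,0,0.015],[0,0,0.025],[0,0,0.02],[0,0,0.01],[0,0,0]],"turn":[0,0,0,0,0]}' 60
python3 -m creep '{"hand":[5,5,5,5,5],"delta_pos":[[0,0,0.006],[0,0,0],[0,0,0],[0,0,0],[0,0,0]],"turn":[0,0,0,0,0]}' 60
python3 go.py .5307 .1137 .0965 95.8
```

```text
clock: 28.02
tcp_pos: [0.5295, 0.1136, 0.1224]
orientation: [-0.001, 0.671, 0.742, -0.001]
wrist_force: [0.1, 0.2, -1.6]
finger_gap: 0.0136
clock: 28.43
tcp_pos: [0.5317, 0.1133, 0.1203]
orientation: [0.0, 0.671, 0.742, 0.0]
wrist_force: [-0.7, -0.1, -2.6]
finger_gap: 0.0135
clock 28.43 tcp [0.5317 0.1133 0.1203] psi 95.73 gap 0.0135 F [-0.7 -0.1 -2.6] j [ 0.06  0.3  -0.22  1.05 -0.    1.53] tilt [ 0.0013  0.     -1.    ]
d units [ 0.0007 -0.0013  0.0298] rows>=0.6 turn units -0.01
```

```bash

python3 -m creep '{"hand":[5,5,5,5,5],"delta_pos":[[0,-0.001,0.008],[0,0,0.008],[0,0,0.007],[0,0,0],[0,0,0]],"turn":[0,0,0,0,0]}' 60
python3 go.py .5307 .1137 .0965 95.8
python3 - <<'E'
from h import *
A=[]
for n,b in (('side',(110,250,220,360)),('scene',(120,260,230,370))):
    c=env.read_camera(n); A.append(cv2.resize(c['pixels'][b[0]:b[1],b[2]:b[3],::-1],(400,400),interpolation=cv2.INTER_CUBIC))
cv2.imwrite('pics/p25.png',np.hstack(A))
E
```

```text
clock: 28.85
tcp_pos: [0.5297, 0.1131, 0.1003]
orientation: [-0.001, 0.671, 0.742, -0.001]
wrist_force: [-0.4, -0.4, -2.4]
finger_gap: 0.014
clock 28.85 tcp [0.5297 0.1131 0.1003] psi 95.73 gap 0.0140 F [-0.4 -0.4 -2.4] j [ 0.06  0.32 -0.25  1.01 -0.    1.53] tilt [-1.7e-03 -2.0e-04 -1.0e+00]
d units [0.0006 0.0013 0.0048] rows>=0.1 turn units -0.01
```

View pics/p25.png

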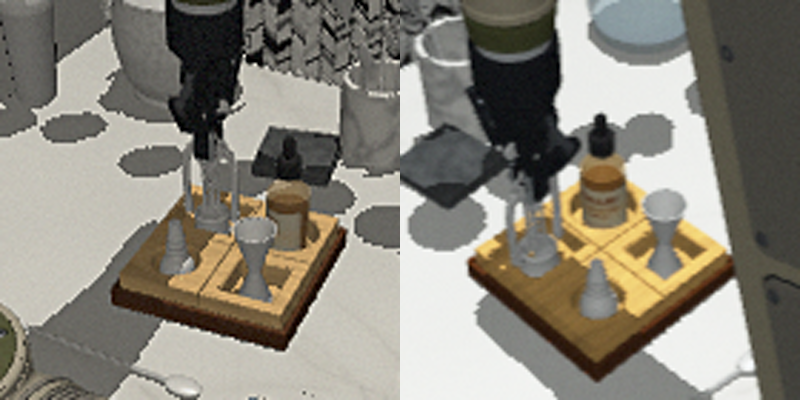

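Inside the opening, with no contact yet. Last few millimetres, until the weight comes off.

```bash

python3 -m creep '{"hand":[5,5,5,5,5],"delta_pos":[[0,0.001,0.002],[0,0,0.002],[0,0,0],[0,0,0],[0,0,0]],"turn":[0,0,0,0,0]}' 60
python3 go.py .5307 .1137 .0965 95.8
python3 -m creep '{"hand":[5,5,5,5,5],"delta_pos":[[0,0,0.001],[0,0,0.001],[0,0,0],[0,0,0],[0,0,0]],"turn":[0,0,0,0,0]}' 60
python3 go.py .5307 .1137 .0965 95.8
```

```text
clock: 29.37
tcp_pos: [0.5312, 0.1133, 0.098]
orientation: [0.0, 0.671, 0.742, -0.0]
wrist_force: [-0.4, -0.2, -2.5]
finger_gap: 0.0139
clock 29.37 tcp [0.5312 0.1133 0.098 ] psi 95.73 gap 0.0139 F [-0.4 -0.2 -2.5] j [ 0.06  0.32 -0.25  1.   -0.    1.53] tilt [ 1.e-04 -1.e-04 -1.e+00]
d units [ 0.0006 -0.0006  0.0019] rows>=0.0 turn units -0.01
clock: 29.78
tcp_pos: [0.5317, 0.1132, 0.0969]
orientation: [0.001, 0.671, 0.742, 0.0]
wrist_force: [-0.1, -1.8, 2.4]
finger_gap: 0.0136
clock 29.78 tcp [0.5317 0.1132 0.0969] psi 95.73 gap 0.0136 F [-0.1 -1.8  2.4] j [ 0.06  0.32 -0.25  0.99 -0.    1.53] tilt [ 1.3e-03 -1.0e-04 -1.0e+00]
d units [ 0.0007 -0.0012  0.0005] rows>=0.0 turn units -0.01
```

Floor contact. Opening and rising straight up.

```bash

python3 -m creep '{"hand":[36,36,36,36,36],"delta_pos":[[0,0,0],[0,0,0],[0,0,0],[0,0,0],[0,0,0]],"turn":[0,0,0,0,0]}' 40
python3 - <<'E'
from h import *
s=env.get_state(); print(s['wrist_force'],s['tcp_pos'])
c=env.read_camera('wrist'); cv2.imwrite('pics/p26.png',c['pixels'][100:350,200:450,::-1])
E
```

```text
clock: 30.2
tcp_pos: [0.5311, 0.1133, 0.0962]
orientation: [-0.0, 0.671, 0.742, -0.0]
wrist_force: [-1.4, 0.6, 0.3]
finger_gap: 0.036
[-1.37889111  0.63975506  0.34467564] [0.53109416 0.11328818 0.09623023]
```

View pics/p26.png

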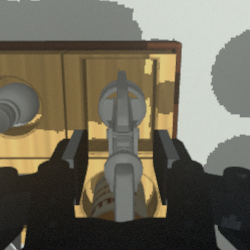

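```bash

python3 -m creep '{"hand":[36,36,36,36,36],"delta_pos":[[0,0,-0.015],[0,0,-0.03],[0,0,-0.04],[0,0,-0.04],[0,0,-0.035]],"turn":[0,0,0,0,0]}' 40
python3 -m creep '{"hand":[36,36,36,36,36],"delta_pos":[[0.02,0,-0.005],[0.035,0,-0.005],[0.04,0,0],[0.04,0,0],[0.03,0,0]],"turn":[0,0,0,0,0]}' 40
python3 - <<'E'
from h import *
from scipy.optimize import least_squares
print(env.get_state()['tcp_pos'])
C=np.array([.4913,.0655]);e=np.radians(5.8);ex=np.array([np.cos(e),np.sin(e)]);ey=np.array([-ex[1],ex[0]])
B={'cork':C+.044*(ex+ey),'bot':C+.044*(ex-ey),'jig':C-.044*(ex+ey),'stop':C+.044*(ey-ex)}
off={'side':(.0012,-.0014),'scene':(.0034,.0035),'wrist':(0,0)}
for n in ('side','scene','wrist'):
    c=env.read_camera(n); save(c,n+'27.png'); W=cloud(c); P=W.reshape(-1,3);P=P[~np.isnan(P[:,0])]; P[:,:2]+=off[n]
    def sl(xy,r,a,b): return P[(P[:,2]>a)&(P[:,2]<b)&(np.linalg.norm(P[:,:2]-xy,axis=1)<r)]
    for o,a,b,r in (('cork',.155,.185,.035),('cork',.108,.128,.035),('cork',.045,.095,.042),('bot',.135,.165,.02),('bot',.045,.08,.033),('jig',.092,.106,.03),('stop',.07,.09,.02)):
        Q=sl(B[o],r,a,b)
        if len(Q)<6: continue
        m=cv2.minAreaRect((Q[:,:2]*1000).astype(np.float32)); k=cv2.minEnclosingCircle((Q[:,:2]*1000).astype(np.float32))
        print(n,o,a,len(Q),'rect',np.round(m[0],1),np.round(m[1],1),round(m[2],1),'circ',np.round(k[0],1),'zmax %.3f'%Q[:,2].max(),'block',(B[o]*1000).round(1))
    for o,xy,a,b in (('cup',(.4565,-.3545),.07,.085),('sb',(.5175,-.2425),.115,.14)):
        Q=sl(xy,.03,a,b)
        if len(Q)>6: print(n,o,np.round(cv2.minEnclosingCircle((Q[:,:2]*1000).astype(np.float32))[0],1),Q[:,2].max().round(3))
A=[]
for n,b in (('side',(110,250,220,360)),('scene',(120,260,230,370))):
    im=cv2.imread(f'pics/{n}27.png'); A.append(cv2.resize(im[b[0]:b[1],b[2]:b[3]],(400,400),interpolation=cv2.INTER_CUBIC))
cv2.imwrite('pics/p27.png',np.hstack(A))
E
```

```text
clock: 30.67
tcp_pos: [0.5311, 0.1133, 0.2262]
orientation: [0.0, 0.671, 0.742, 0.0]
wrist_force: [0.7, -0.5, 0.4]
finger_gap: 0.036
clock: 31.08
tcp_pos: [0.5177, 0.2466, 0.2326]
orientation: [-0.0, 0.671, 0.742, 0.0]
wrist_force: [-0.8, -0.8, -0.2]
finger_gap: 0.0358
[0.51770573 0.24659094 0.23257297]
side cork 0.155 83 rect [531.5 111.6] [11.  44.9] 6.7 circ [531.  111.5] zmax 0.181 block [530.6 113.7]
side cork 0.108 95 rect [531.9 111.3] [18.4 58. ] 14.5 circ [534.2 111.9] zmax 0.128 block [530.6 113.7]
side cork 0.045 136 rect [532.8 112.9] [18.4 63.9] 13.2 circ [530.1 112.2] zmax 0.095 block [530.6 113.7]
side bot 0.135 39 rect [536.5  24.4] [12.5 17.8] 38.0 circ [535.5  23.9] zmax 0.157 block [539.5  26.2]
side bot 0.045 132 rect [524.3  16.5] [24.8 45.4] 30.6 circ [532.1  21.1] zmax 0.079 block [539.5  26.2]
side jig 0.092 89 rect [450.7  18.7] [44.5 40.9] 43.3 circ [450.7  19.4] zmax 0.105 block [452.   17.3]
side stop 0.07 35 rect [441.5 104. ] [11.4 15.8] 4.9 circ [443.7 104.3] zmax 0.088 block [443.1 104.8]
side cup [ 455.9 -353.7] 0.083
side sb [ 513.9 -244.4] 0.136
sce
[... 352 characters left out ...]
 [11.6  8.9] 42.4 circ [537.5  26.9] zmax 0.154 block [539.5  26.2]
scene bot 0.045 154 rect [527.3  35.6] [46.2 23.4] 48.0 circ [534.2  29.4] zmax 0.080 block [539.5  26.2]
scene jig 0.092 78 rect [452.5  17.9] [40.1 45.3] 49.7 circ [452.2  17.2] zmax 0.101 block [452.   17.3]
scene stop 0.07 36 rect [442.1 106. ] [13.2 14.3] 85.9 circ [442.7 105.9] zmax 0.085 block [443.1 104.8]
wrist cork 0.108 275 rect [531.  128.7] [15.9 27.3] 12.6 circ [529.8 128.2] zmax 0.128 block [530.6 113.7]
wrist cork 0.045 219 rect [531.9 127.7] [14.  35.4] 5.8 circ [532.4 127.5] zmax 0.095 block [530.6 113.7]
wrist bot 0.045 21 rect [539.2  45.2] [34.8  5.8] 1.7 circ [539.3  42.2] zmax 0.054 block [539.5  26.2]
```

View pics/p27.png

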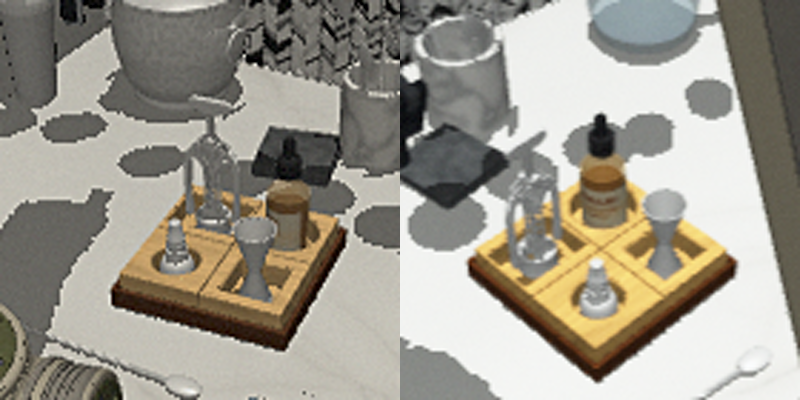

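View pics/side27.png

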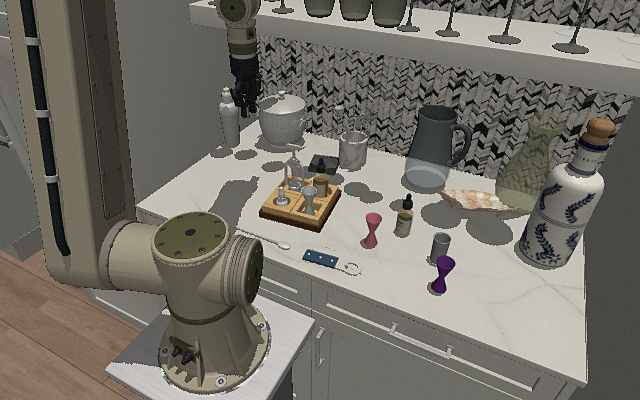

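All four items are upright at the expected heights, within about 4 mm of their block centres. The small bottle and the cup haven't moved. I'll let the arm settle, then hand in.

```bash

python3 -m creep '{"hand":[36,36,36,36,36],"delta_pos":[[0,0,0],[0,0,0],[0,0,0],[0,0,0],[0,0,0]],"turn":[0,0,0,0,0]}'
python3 -c "
from workcell import env
print(env.hand_in())"
```

```text
clock: 31.65
tcp_pos: [0.5183, 0.2438, 0.2324]
orientation: [0.0, 0.671, 0.741, -0.0]
wrist_force: [1.3, -0.2, -0.2]
finger_gap: 0.0359
the job is handed in; nothing more can be done
None
```

All four items are standing in their openings, and I handed the job in at about 32 s of the 106 s allowed. No verdict was reported.

**Final checks (side and scene cameras):**

| Item | Opening | Top measured (m) | Top expected (m) | Distance from block centre |
|---|---|---|---|---|
| Jigger | square | 0.101–0.105 | 0.100 | 1–3 mm |
| Wine stopper | smaller round | 0.085–0.088 | 0.085 | about 1 mm |
| Larger bottle | larger round | 0.154–0.157 | 0.154 | about 1–2 mm |
| Corkscrew | oblong | 0.178–0.181 | 0.178 | about 2 mm |

- **How distances were measured:** The bottle's distance is from the position at release and the fits taken just after. In the final pass the raw circles on its body, of which only part was visible, were 6–9 mm off, while its dropper top was about 2–4 mm off. The two fixed cameras disagreed by up to 5 mm, so I corrected their readings with offsets taken from the jigger and bottle I had placed.
- **Look-alikes:** The straight cup stood within about 2 mm of its first measurement and the smaller bottle within about 5 mm. The arm never touched either.

**First corkscrew grasp failed:** The fingertips sit about 16 mm behind the reported tool point, not 11 mm ahead as described, so they closed above the yoke. The corkscrew leaned about 5° (about 10 N at the wrist). It stood upright again when I lifted slightly, and the second grasp closed on the yoke at 13.7 mm.

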